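Wedge the drip tray tight in its dock

ROBOT

A 7-joint arm with a two-finger parallel gripper is mounted at the origin on the work surface. World frame = base frame: x ahead of the robot, y to its left, z up, the work surface at z = 0. Lengths are in m, angles in rad, forces in N, time in s.
With the tool pointing down it reaches from about 0.4 to 0.85 m from the base axis. Payload 4.5 kg.
Tool frame: the origin (TCP) lies at the very end of the fingers, on their centre line; the grasp point (between the pads) lies 19 mm behind it; y points along the fingers, x is the direction in which the jaws open and shut, and the axes are right-handed (so a half turn about y gives the same grasp; the last joint's range is limited). The gripper opens to 88 mm and grips with 3 to 60 N. Pads are 18 mm wide; open, the fingers measure 123 mm over their backs; the gripper's body (75 mm by 187 mm) begins 45 mm behind the grasp point.
Start: joints at [1.219, 0.689, -0.195, 1.565, 0.157, 0.902, -0.215], TCP at [0.235, -0.579, 0.239] pointing down, gripper open.
Joint ranges: [-3.01, 3.01], [-0.46, 2.08], [-1.47, 1.51], [0.13, 2.56], [-1, 4.14], [0.04, 2.09], [-2.66, 2.66]. Speed limits (rad/s): [2.57, 2.57, 3.14, 3.14, 3.14, 3.14, 3.14].

INTERFACE

Orientations are given as a unit quaternion [x, y, z, w].
In Python, from plant import r gives the robot as it stands.
- The arm moves only by the shell command python3 -m inch 'ROWS' [OPENING] [FORCE]. ROWS is JSON, a list of rows, each a list of 6 numbers: the shift along the tool's x, y, z in mm, then the turn, a rotation vector about the tool's x, y, z in rad. In form: [[x, y, z, ax, ay, az], ...]. A call has 1 to 12 rows; each row shifts and turns the commanded pose from where the row before left it, along the tool's axes as they then stand; what a row does not reach is not made up. A row lasts 1/12 s, in which the tool goes at most 41.7 mm and 7.16 degrees, less where a joint would pass 70% of its speed; a pose out of reach is approached as far as the arm can. A call is refused whole if a number of a shift passes 41.7 or a number of a turn 0.125, either way. A call with a gripper value outside its range is refused whole. OPENING is the finger opening in mm, from 0 to 88.1, set as the call begins (- or left out, the last holds). The fingers move at their own pace and stop on an object; FORCE is the grip in N (left out, the last holds). Time passes only in rows, so rows that do not move let the fingers close. It gives the time, the measured TCP pose, the force and the opening at its end, in the units of the state.
- r.get_state(): the state, without advancing time (a new reading comes with each control period).
- r.snapshot(name): name is "side" or "top" or "wrist"; returns a dict with "img" (400x640x3 uint8, red, green, blue), "range_z" (400x640 float32, m along the optical axis (not along the pixel's ray), 0 where there is no reading), "mtx" (3x3 intrinsics, pixels), "k1" (the pictures are not rectified: a ray, as slopes to the right and down, at radius r is drawn at 1 + k1 r^2 times it, then the intrinsics apply), "camera_from_world" (4x4, takes a point from world to camera coordinates); the wrist camera has in their place "tool_from_camera" (4x4, takes a point from camera to tool coordinates, whose origin is the TCP and whose axes are the tool frame's). Camera axes: x right, y down, z forward; pixel columns grow to the right and rows downward; lengths in m; the calibration is good to about 2 mm. A picture is of the moment at which its call begins: read the wrist's pose just before it.
- r.finish_job(): hands the job in, once; it reports no verdict.
The state is a dict: "clock": time; "q": joint angles; "qd": joint speeds; "joint_torque": joint torques, N m; "tool_pos": TCP position; "eef_rot": TCP orientation; "contact_force": force on the tool from outside, world axes, zero at the start; "moment": the same for the moment, N m; "opening": opening from 0.0 (shut) to 1.0 (fully open).
Only numpy, scipy, OpenCV 4.12 (cv2) and the standard library are available. Lean on these libraries where they do the work, as an engineer would, in place of code of your own. Each camera call takes 0.05 s, during which the arm holds its last target.

TASK

The drip tray sits loose in its dock: take the wooden wedge from its stand, set it loosely, thin end down, into the slot between the tray and the sloped block and let go of it there. Then pick up the coffee tamper and, with its flat base, gently tap the wedge's head straight down until the wedge stops moving and the tray is clamped tight against the end stop, never striking hard. Stand the tamper upright on its rubber mat again and leave everything else where it is.

Things in the scene. Friction and masses are not known exactly. Their poses are not given: they have to be found in the camera images.
- wedge_center (a point): centre of the wooden wedge (70 g), half-way up. 90 mm long, 30 mm wide (x), tapering 1:6 from 8 mm thick at the tip to 23 mm at the head. Axes: z from tip to head, flat face to +y, sloped face to -y; grip the sides at +-x. It starts upright, tip down, in a black stand whose walls reach 40 mm above the table; its upper 56 mm stand free
- wedge_tip (a point): middle of the wedge's 8 mm thick, rounded tip edge, 45 mm below wedge_center along its z and 3.8 mm to +y; same axes. The flat face lies 4 mm to +y of it. Put in the slot by hand, the wedge rests on both faces with this tip about 25 to 50 mm above the dock plate; the tapping drives it 5 to 35 mm farther, and it ends clear of the plate
- dock: fixed dock: dark steel plate 230 x 270 mm, 8 mm thick, origin on the table near its middle. At its -y edge a grey block 60 mm tall (top 68 mm above the table) has in its +y side a 40 mm wide channel between two cheeks; the channel's face slopes 1:6, so the slot narrows downward. x runs along the slot's width, y from the block across the tray to the end stop
- slot_mouth (a point): fixed point at the slot's top, 68 mm above the table, mid-width; axes as the dock. Here the sloped face lies 6 mm to -y and the tray's near face 5 to 8 mm to +y. The wedge goes in with its axes along the dock's: flat face to the tray. It slides at about 5 to 20 N, pushing the tray, until the tray meets the end stop; tapping firmer then clamps tighter, and friction holds
- tray_center (a point): centre of the metal drip tray with a slatted grille, loose on the dock plate: 200 mm (x) by 150 mm (y) by 60 mm tall, 0.6 kg; axes as the dock. Its near face lies 75 mm to -y of this point
- end_stop: the fixed grey stop bar, 120 mm long and 56 mm tall, on the dock's far (+y) side; origin at the lower edge, in the middle, of the face that looks at the tray. At the start the tray stands 1 to 5 mm short of it
- tamper_grip (a point): middle of the dark wooden grip of the coffee tamper, 65 mm above its underside. The tamper is 92 mm tall and weighs 0.35 kg: a steel disc 56 mm across and 22 mm thick at the bottom, a thin neck, and a round grip 28 mm across from 38 to 92 mm. It starts upright on the mat; z is up its axis
- tamper_base (a point): middle of the tamper's flat underside, the face to tap with. Tap slowly: a blow at 15 mm/s peaks at some 20 to 40 N and seats the wedge in a few taps, one at 40 mm/s reaches 75 N; over 60 N would split the wedge
- mat_top (a point): middle of the top face of the black rubber mat, 140 x 120 mm (x by y) and 6 mm thick, fixed to the table
Mind the look-alikes: they are no part of the job. What is shaped like the part that bears wedge_center but grey or orange is not meant.

How it is judged:
On the way, in this order (a step that is already met when the one before it is completed fails the run):
1. the wedge stands tip down in the slot, let go, the tray not yet clamped (z of wedge_tip in the frame of slot_mouth below -0.008 m and horizontal distance between wedge_tip and slot_mouth below 0.018 m and angle between wedge_tip's own z axis and vertical below 0.2 rad and contact force between the fingers and wedge below 0.1 N and contact force between tray and end_stop below 0.5 N), for 0.2 s.
2. the tamper drives the wedge until the tray is clamped against the end stop (contact force between tamper and wedge above 2 N and contact force between tray and end_stop above 8 N), for 0.05 s.
At the end, for the whole second after the job is handed in: the wedge stands in the slot and holds the tray against the end stop with more than 8 N, and the tamper stands upright at rest on the mat (contact force between tray and end_stop above 8 N and horizontal distance between wedge_tip and slot_mouth below 0.018 m and z of wedge_tip in the frame of slot_mouth below -0.015 m and angle between wedge_tip's own z axis and vertical below 0.2 rad and linear speed of wedge below 0.01 m/s and angle between tamper_base's own z axis and vertical below 0.1 rad and contact force between tamper and mat above 1 N and linear speed of tamper below 0.02 m/s); the robot touches nothing.
It fails at once if the wedge is struck or pressed with more than 60 N by the tamper (contact force between tamper and wedge above 60 N).
It fails at once if a bystander is knocked or moved more than 30 mm (distance of any of pitcher, cup, brush, basket, spoon, jar from where it was at the start of the episode above 0.03 m).
It also fails if it takes over 72 s, if anything falls off the work surface, if the arm or the gripper's body presses on something with over 40 N, if the wrist force passes 120 N, or if a joint passes its speed limit or range.

## Working session

There is one attempt and no reset: what is moved stays moved. The work goes in short steps, Python scripts to look and compute and a shell command to move; the robot and the scene stay as the last step left them, time stands still between calls to the robot, and variables do not carry over. Pictures are saved under pics/ and viewed, and the job is handed in when it is done.

```bash
ls; mkdir -p pics; cat > h.py <<'E'
import numpy as np, cv2
from plant import r
from scipy.spatial.transform import Rotation as R
def save(s,n): cv2.imwrite('pics/'+n, s['img'][:,:,::-1])
E
python3 - <<'E'
from h import *
st=r.get_state()
for k in st: print(k, np.round(st[k],4))
for n in ('side','top','wrist'):
    s=r.snapshot(n); save(s,n+'0.png'); np.savez('pics/'+n+'0.npz',**s)
    print(n,[ (k,np.round(v,4).tolist()) for k,v in s.items() if k not in('img','range_z')])
E
```

```text
pics
clock 0.0
q [ 1.2188  0.69   -0.1945  1.5663  0.1573  0.9025 -0.2151]
qd [ 0.0016  0.     -0.0016 -0.001   0.001   0.0011 -0.0002]
joint_torque [ 4.00000e-04 -5.27548e+01 -1.26660e+00 -1.53428e+01 -5.26000e-02
  6.50000e-03  2.00000e-04]
tool_pos [ 0.2349 -0.5785  0.2379]
eef_rot [-0.5863  0.3954 -0.3943  0.5869]
contact_force [ 0.2429 -0.0476 -0.3203]
moment [-0.0517 -0.0179  0.0124]
opening 1.001
side [('mtx', [[403.1617, 0.0, 316.2774], [0.0, 403.1617, 193.8273], [0.0, 0.0, 1.0]]), ('k1', -0.0958), ('camera_from_world', [[-0.8373, -0.5464, -0.018, 0.4142], [-0.2942, 0.4781, -0.8276, 0.2414], [0.4608, -0.6876, -0.5611, 0.7896], [0.0, 0.0, 0.0, 1.0]])]
top [('mtx', [[364.7292, 0.0, 318.2452], [0.0, 364.7292, 198.7451], [0.0, 0.0, 1.0]]), ('k1', -0.0194), ('camera_from_world', [[0.0854, -0.9963, 0.005, -0.0902], [-0.9732, -0.0845, -0.2138, 0.5353], [0.2134, 0.0134, -0.9769, 0.7817], [0.0, 0.0, 0.0, 1.0]])]
wrist [('mtx', [[282.0021, 0.0, 321.5305], [0.0, 282.0021, 197.7025], [0.0, 0.0, 1.0]]), ('k1', -0.0026), ('tool_from_camera', [[1.0, 0.0011, -0.0014, -0.0002], [0.0016, -0.3152, 0.949, -0.146], [0.0006, -0.949, -0.3152, 0.0812], [0.0, 0.0, 0.0, 1.0]])]
```

View pics/side0.png

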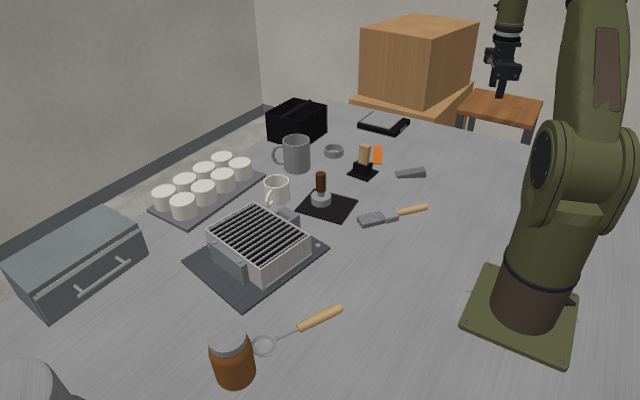

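View pics/top0.png

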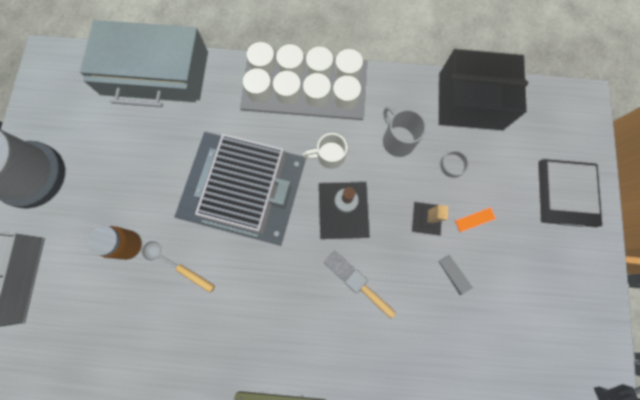

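View pics/wrist0.png

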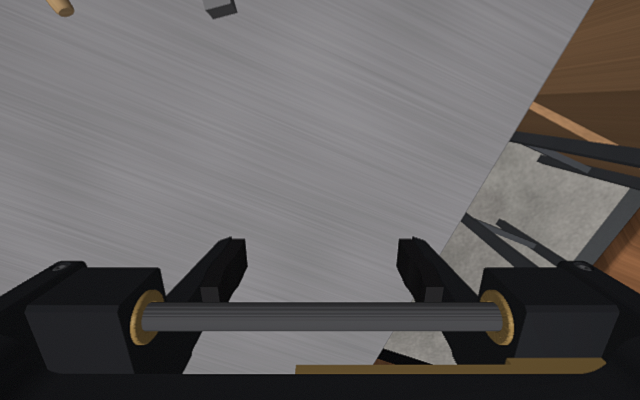

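Candidates for the wedge: wooden at top (438,214) in a black stand, orange at (475,219) and grey at (455,275), both lying flat. The wooden one fits. I'll enlarge it and the dock to check.

```bash
python3 - <<'E'
import cv2,numpy as np
t=cv2.imread('pics/top0.png'); s=cv2.imread('pics/side0.png')
a=cv2.resize(t[120:250,170:310],None,fx=4,fy=4,interpolation=cv2.INTER_CUBIC)
b=cv2.resize(s[190:310,180:340],None,fx=4,fy=4,interpolation=cv2.INTER_CUBIC)
c=cv2.resize(t[190:290,310:500],None,fx=4,fy=4,interpolation=cv2.INTER_CUBIC)
cv2.imwrite('pics/c1.png',a);cv2.imwrite('pics/c2.png',b);cv2.imwrite('pics/c3.png',c)
E
```

```text
(no output)
```

View pics/c1.png

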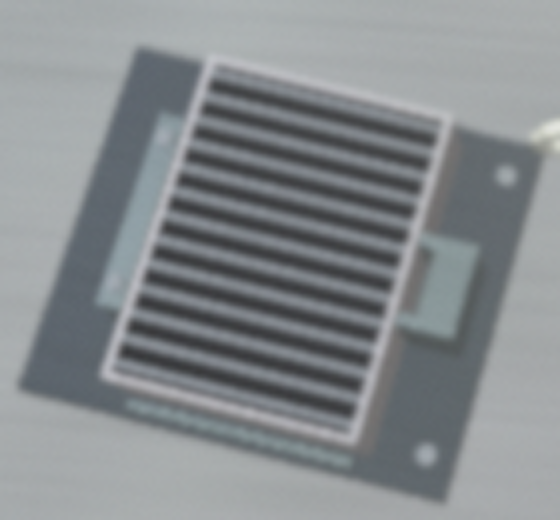

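View pics/c2.png

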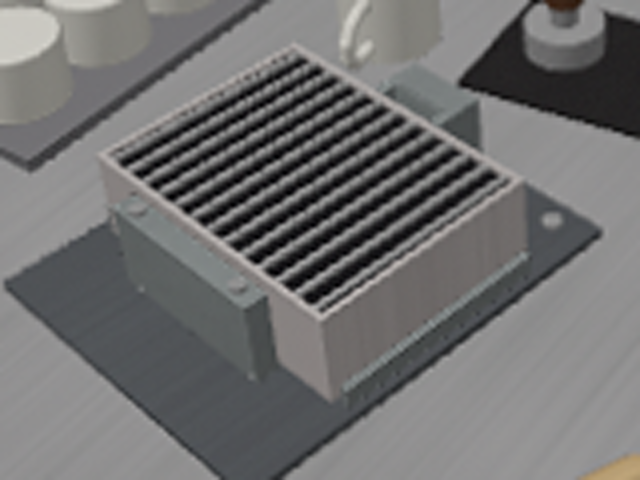

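View pics/c3.png

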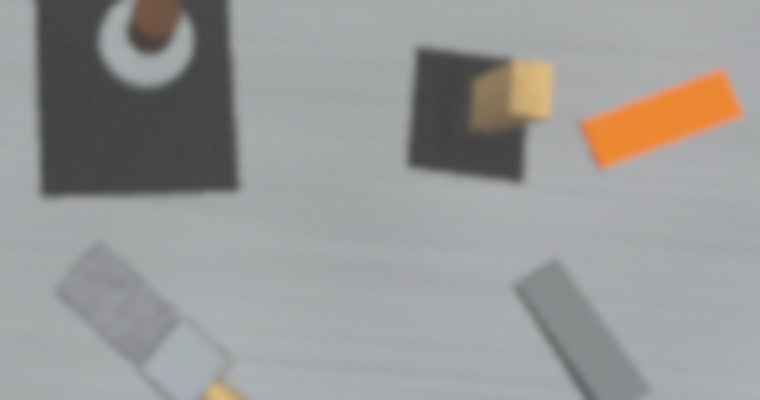

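```bash
cat >> h.py <<'E'
def ray(s,px,Twc=None):
    px=np.array(px,float).reshape(-1,1,2)
    u=cv2.undistortPoints(px,s['mtx'],np.array([float(s['k1']),0,0,0.])).reshape(-1,2)
    d=np.c_[u,np.ones(len(u))]
    if Twc is None: Twc=np.linalg.inv(s['camera_from_world'])
    return Twc[:3,3], d@Twc[:3,:3].T, Twc
def onz(s,px,z,Twc=None):
    o,d,_=ray(s,px,Twc); return o+d*((z-o[2])/d[:,2])[:,None]
def depthpt(s,px,Twc=None):
    o,d,_=ray(s,px,Twc); px=np.array(px,int).reshape(-1,2)
    return o+d*s['range_z'][px[:,1],px[:,0]][:,None]
def cloud(s,Twc=None):
    H,W=s['range_z'].shape; g=np.stack(np.meshgrid(np.arange(W),np.arange(H)),-1).reshape(-1,2)
    o,d,_=ray(s,g,Twc); return (o+d*s['range_z'].reshape(-1,1)).reshape(H,W,3)
def tool(st):
    T=np.eye(4);T[:3,:3]=R.from_quat(st['eef_rot']).as_matrix();T[:3,3]=st['tool_pos'];return T
def wristT(st,s): return tool(st)@s['tool_from_camera']
def project(s,P,Tcw):
    P=np.array(P,float).reshape(-1,3); Pc=P@Tcw[:3,:3].T+Tcw[:3,3]
    return cv2.projectPoints(Pc.reshape(-1,1,3),np.zeros(3),np.zeros(3),s['mtx'],np.array([float(s['k1']),0,0,0]))[0].reshape(-1,2)
E
python3 - <<'E'
from h import *
L=lambda n: dict(np.load('pics/%s0.npz'%n))
t=L('top'); C=cloud(t)
np.set_printoptions(precision=4,suppress=True)
print('tool R\n',R.from_quat(r.get_state()['eef_rot']).as_matrix())
for n,p in dict(table=(240,300),wedgehead=(441,212),tampertop=(348,193),mat=(330,225),traytop=(240,180),block=(284,190),stop=(203,175),plate=(190,200),cup=(333,140),pitcher=(407,120),spoon=(195,278)).items():
    print(n,C[p[1],p[0]])
hsv=cv2.cvtColor(t['img'],cv2.COLOR_RGB2HSV)
# wedge head
m=((hsv[...,0]>10)&(hsv[...,0]<28)&(hsv[...,1]>70)&(C[...,2]>.085)).astype(np.uint8)*255
m[:, :420]=0; m[:,460:]=0
c=max(cv2.findContours(m,0,2)[0],key=cv2.contourArea); rc=cv2.minAreaRect(c)
print('wedge',rc, onz(t,cv2.boxPoints(rc),.096))
# mat
m=((hsv[...,2]<75)).astype(np.uint8)*255; m[:180]=0;m[245:]=0
for c in cv2.findContours(m,0,2)[0]:
    if cv2.contourArea(c)>200:
        rc=cv2.minAreaRect(c); print(rc); P=onz(t,cv2.boxPoints(rc),.006); print(P[:,:2], np.linalg.norm(np.diff(P,axis=0),axis=1), P.mean(0))
# tray top: points at z~.068
d=C[120:250,170:310]; mm=(d[...,2]>.06)&(d[...,2]<.076)
mm8=mm.astype(np.uint8)*255
c=max(cv2.findContours(mm8,0,2)[0],key=cv2.contourArea)+[170,120]
rc=cv2.minAreaRect(c); P=onz(t,cv2.boxPoints(rc),.068); print('tray',rc,P[:,:2],np.linalg.norm(np.diff(P,axis=0),axis=1), P.mean(0))
o=C.copy()
for n,(x0,y0,x1,y1) in dict(cup=(300,130,352,170),pitcher=(380,100,428,155)).items():
    q=C[y0:y1,x0:x1].reshape(-1,3); q=q[q[:,2]>.03]; print(n,q.min(0),q.max(0))
E
```

```text
tool R
 [[ 0.3764 -0.0006  0.9265]
 [-0.9265  0.0013  0.3764]
 [-0.0014 -1.     -0.0001]]
table [ 0.2976  0.1179 -0.0006]
wedgehead [ 0.5264 -0.3144  0.0962]
tampertop [ 0.5511 -0.1086  0.0972]
mat [ 0.4904 -0.077   0.0052]
traytop [0.5676 0.1393 0.0671]
block [0.5526 0.0357 0.0679]
stop [0.5732 0.2278 0.0625]
plate [0.5216 0.2682 0.0091]
cup [ 0.7016 -0.0672  0.022 ]
pitcher [ 0.7592 -0.2439  0.0483]
spoon [0.3387 0.2235 0.0199]
wedge ((441.65386962890625, 212.2692413330078), (10.791021347045898, 14.015924453735352), 7.125016689300537) [[ 0.5109 -0.3025  0.096 ]
 [ 0.5422 -0.3058  0.096 ]
 [ 0.5412 -0.3294  0.096 ]
 [ 0.5099 -0.3259  0.096 ]]
((426.0, 218.0), (28.0, 24.0), 90.0)
[[ 0.5596 -0.2778]
 [ 0.5647 -0.3366]
 [ 0.4957 -0.3377]
 [ 0.4907 -0.2799]] [0.0591 0.069  0.0581] [ 0.5277 -0.308   0.006 ]
((343.25604248046875, 210.16941833496094), (52.32377624511719, 45.8993034362793), 87.95458984375)
[[ 0.5877 -0.043 ]
 [ 0.6017 -0.1557]
 [ 0.4727 -0.1677]
 [ 0.4593 -0.0584]] [0.1136 0.1296 0.1101] [ 0.5304 -0.1062  0.006 ]
((569.92919921875, 202.80259704589844), (63.6351203918457, 41.222198486328125), 5.04245138168335)
[[ 0.5443 -0.5786]
 [ 0.6497 -0.5923]
 [ 0.6494 -0.7534]
 [ 0.5437 -0.7356]] [0.1063 0.1611 0.1072] [ 0.5968 -0.665   0.006 ]
tray ((243.28256225585938, 182.26597595214844), (89.27808380126953, 85.95146942138672), 14.826478958129883) [[0.4823 0.2437]
 [0.6852 0.224 ]
 [0.6459 0.0141]
 [0.4478 0.0438]] [0.2039 0.2136 0.2003] [0.5653 0.1314 0.068 ]
cup [ 0.3618 -0.1011  0.03  ] [0.7051 0.0026 0.8785]
pitcher [ 0.3618 -0.2743  0.03  ] [ 0.7825 -0.0551  0.8785]
```

The wooden wedge's head is at (0.526,-0.316) at z≈0.096, and its yaw is about -6°. The head leans to world -y of the stand's centre, so the flat face looks toward +y, as the dock needs. I'll move above it for a closer look.

```bash
python3 -m inch '[[-13.5,0,36.8,0,0,0],[-13.5,0,36.8,0,0,0],[-13.5,0,36.8,0,0,0],[-13.5,0,36.8,0,0,0],[-13.5,0,36.8,0,0,0],[-13.5,0,36.8,0,0,0],[-13.5,0,36.8,0,0,0],[-13.5,0,36.8,0,0,0],[-13.5,0,36.8,0,0,0],[-13.5,0,36.8,0,0,0]]' 60 && python3 -m inch '[[0,0,0,0,-0.12,0],[0,0,0,0,-0.12,0],[0,0,0,0,-0.12,0],[0,0,0,0,-0.12,0],[0,0,0,0,-0.12,0],[0,0,0,0,-0.12,0],[0,0,0,0,-0.12,0],[0,0,0,0,-0.12,0],[0,0,0,0,-0.12,0],[0,0,0,0,0,0],[0,0,0,0,0,0]]'
python3 - <<'E'
from h import *
np.set_printoptions(precision=4,suppress=True)
st=r.get_state(); s=r.snapshot('wrist'); save(s,'w1.png'); np.savez('pics/w1.npz',T=tool(st),**s)
print(tool(st),st['clock'])
E
```

```text
clock: 0.98
tool_pos: [0.5264, -0.3139, 0.2385]
eef_rot: [0.587, -0.395, 0.395, -0.587]
contact_force: [0.2, -0.5, -0.3]
opening: 0.68
clock: 1.9
tool_pos: [0.5251, -0.3156, 0.2384]
eef_rot: [-0.706, 0.039, -0.038, 0.706]
contact_force: [0.2, 0.2, 0.4]
opening: 0.679
[[ 0.9941 -0.0004  0.1083  0.5251]
 [-0.1083  0.0005  0.9941 -0.3156]
 [-0.0005 -1.      0.0005  0.2384]
 [ 0.      0.      0.      1.    ]] 1.9
```

View pics/w1.png

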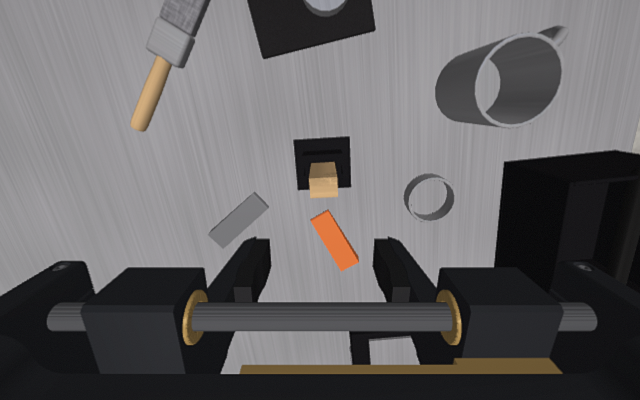

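```bash
python3 - <<'E'
from h import *
np.set_printoptions(precision=4,suppress=True)
z=dict(np.load('pics/w1.npz')); Twc=z['T']@z['tool_from_camera']; C=cloud(z,Twc)
hsv=cv2.cvtColor(z['img'],cv2.COLOR_RGB2HSV)
sub=(slice(150,205),slice(295,355))
m=((hsv[...,0]>10)&(hsv[...,0]<28)&(hsv[...,1]>70)).astype(np.uint8)*255
mm=np.zeros_like(m);mm[sub]=m[sub]
print('z of wood', np.percentile(C[mm>0][:,2],[5,50,95]))
hd=mm&((C[...,2]>.09)*255).astype(np.uint8)
c=max(cv2.findContours(hd,0,2)[0],key=cv2.contourArea);rc=cv2.minAreaRect(c);P=onz(z,cv2.boxPoints(rc),.096,Twc)
print(rc,P,np.linalg.norm(np.diff(P,axis=0),axis=1),P.mean(0))
e=np.diff(P,axis=0);print(np.degrees(np.arctan2(e[:,1],e[:,0])))
print('tool coords', (P-z['T'][:3,3])@z['T'][:3,:3])
cv2.imwrite('pics/w1c.png',cv2.resize(z['img'][120:220,260:390,::-1],None,fx=5,fy=5,interpolation=cv2.INTER_CUBIC))
E
```

```text
z of wood [0.0385 0.0945 0.0963]
((323.14166259765625, 186.12391662597656), (21.552156448364258, 28.204055786132812), 86.18592071533203) [[ 0.5113 -0.3038  0.096 ]
 [ 0.5409 -0.3049  0.096 ]
 [ 0.5403 -0.3287  0.096 ]
 [ 0.5099 -0.3276  0.096 ]] [0.0296 0.0238 0.0304] [ 0.5256 -0.3162  0.096 ]
[ -2.2579 -91.5177 177.8451]
tool coords [[-0.0149  0.1424  0.0102]
 [ 0.0146  0.1424  0.0122]
 [ 0.0166  0.1424 -0.0115]
 [-0.0137  0.1424 -0.0136]]
```

View pics/w1c.png

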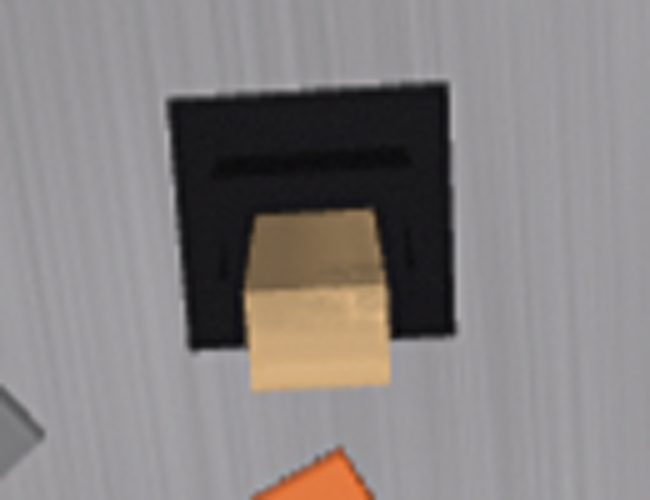

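```bash
python3 - <<'E'
from h import *
np.set_printoptions(precision=4,suppress=True)
z=dict(np.load('pics/w1.npz')); Twc=z['T']@z['tool_from_camera']; C=cloud(z,Twc)
for v in range(160,180): print(v, C[v,323], C[v,316])
# stand contour, bottom on table
hsv=cv2.cvtColor(z['img'],cv2.COLOR_RGB2HSV)
m=(hsv[...,2]<60).astype(np.uint8)*255
mm=np.zeros_like(m);mm[125:205,285:360]=m[125:205,285:360]
c=max(cv2.findContours(mm,0,2)[0],key=cv2.contourArea)
h=cv2.convexHull(c);rc=cv2.minAreaRect(h);P=onz(z,cv2.boxPoints(rc),.04,Twc);print(rc,P);e=np.diff(P,axis=0);print(np.degrees(np.arctan2(e[:,1],e[:,0])),np.linalg.norm(e,axis=1))
E
```

```text
160 [ 0.5275 -0.2987  0.0404] [ 0.519  -0.2979  0.0398]
161 [ 0.5274 -0.3     0.04  ] [ 0.5188 -0.299   0.0405]
162 [ 0.5271 -0.3032  0.0299] [ 0.5187 -0.3002  0.0405]
163 [ 0.5271 -0.3032  0.0362] [ 0.5183 -0.3026  0.0343]
164 [ 0.527  -0.3035  0.0408] [ 0.5184 -0.303   0.0389]
165 [ 0.527  -0.304   0.0448] [ 0.5183 -0.3036  0.0421]
166 [ 0.5269 -0.304   0.0505] [ 0.5184 -0.3037  0.0473]
167 [ 0.5269 -0.3044  0.0542] [ 0.5185 -0.3039  0.0525]
168 [ 0.5268 -0.3046  0.059 ] [ 0.5186 -0.304   0.0575]
169 [ 0.5268 -0.3049  0.0633] [ 0.5186 -0.3045  0.0609]
170 [ 0.5268 -0.305   0.0677] [ 0.5186 -0.3049  0.0644]
171 [ 0.5267 -0.3053  0.0717] [ 0.5187 -0.3049  0.0697]
172 [ 0.5267 -0.3052  0.0769] [ 0.5189 -0.3048  0.075 ]
173 [ 0.5266 -0.3058  0.0795] [ 0.5188 -0.3054  0.0775]
174 [ 0.5266 -0.3058  0.0842] [ 0.5189 -0.3055  0.082 ]
175 [ 0.5266 -0.3059  0.0884] [ 0.519  -0.3056  0.0862]
176 [ 0.5265 -0.3063  0.0912] [ 0.5191 -0.3056  0.0905]
177 [ 0.5265 -0.3064  0.0949] [ 0.5192 -0.3055  0.0953]
178 [ 0.5264 -0.3073  0.0956] [ 0.5191 -0.3063  0.0964]
179 [ 0.5263 -0.3087  0.0947] [ 0.5189 -0.3079  0.0946]
((322.5800476074219, 162.94000244140625), (49.86754608154297, 55.414546966552734), 86.8201675415039) [[ 0.4949 -0.2702  0.04  ]
 [ 0.5614 -0.2738  0.04  ]
 [ 0.5601 -0.3361  0.04  ]
 [ 0.4897 -0.3326  0.04  ]]
[ -3.049  -91.2224 177.1412] [0.0666 0.0623 0.0705]
```

```bash
python3 -m inch '[[1,0,1,0,-0.055,0],[0,31,0,0,0,0],[0,31,0,0,0,0],[0,31,0,0,0,0],[0,31,0,0,0,0],[0,31,0,0,0,0],[0,16,0,0,0,0],[0,15,0,0,0,0],[0,0,0,0,0,0],[0,0,0,0,0,0]]' 60 && python3 -m inch '[[0,0,0,0,0,0],[0,0,0,0,0,0],[0,0,0,0,0,0],[0,0,0,0,0,0],[0,0,0,0,0,0]]' 20 20
python3 - <<'E'
from h import *
np.set_printoptions(precision=4,suppress=True)
st=r.get_state(); s=r.snapshot('wrist'); save(s,'w2.png')
print(tool(st),st['clock'],st['opening']*88)
E
```

```text
clock: 2.78
tool_pos: [0.5262, -0.3144, 0.0523]
eef_rot: [-0.707, 0.019, -0.018, 0.707]
contact_force: [0.6, 0.4, 0.4]
opening: 0.681
clock: 3.2
tool_pos: [0.5268, -0.3149, 0.0534]
eef_rot: [0.707, -0.017, 0.018, -0.707]
contact_force: [0.4, 0.3, 1.7]
opening: 0.338
[[ 0.9987  0.0011  0.0503  0.5268]
 [-0.0503 -0.0006  0.9987 -0.3149]
 [ 0.0011 -1.     -0.0005  0.0534]
 [ 0.      0.      0.      1.    ]] 3.2 29.770386485591057
```

View pics/w2.png

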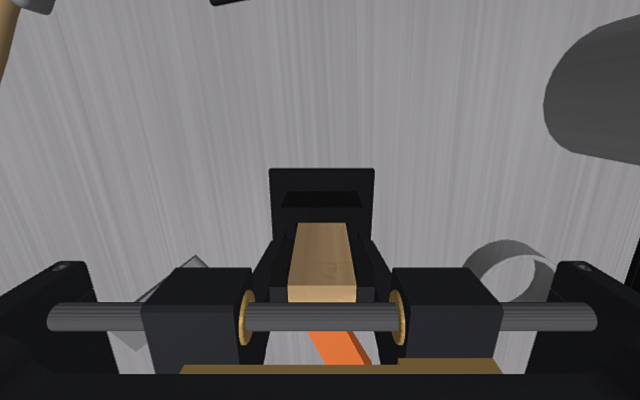

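```bash
python3 -m inch '[[0,-15,0,0,0,0],[0,-30,0,0,0,0],[0,-40,0,0,0,0],[0,-40,0,0,0,0],[0,-40,0,0,0,0],[0,-30,0,0,0,0]]' && python3 -m inch '[[1.3,0,20,0,0,0],[1.3,0,33,0,0,0],[1.3,0,33,0,0,0],[1.3,0,33,0,0,0],[1.3,0,33,0,0,0],[1.3,0,33,0,0,0],[1.3,0,33,0,0,0],[1.3,0,33,0,0,0],[1.3,0,25,0,0,0],[1.3,0,18,0,0,0],[0,0,0,0,0,0],[0,0,0,0,0,0]]'
python3 - <<'E'
from h import *
np.set_printoptions(precision=4,suppress=True)
st=r.get_state(); s=r.snapshot('wrist'); save(s,'w3.png'); np.savez('pics/w3.npz',T=tool(st),**s)
print(tool(st),st['clock'],st['opening']*88)
E
```

```text
clock: 3.75
tool_pos: [0.5271, -0.3147, 0.2512]
eef_rot: [0.707, -0.017, 0.019, -0.707]
contact_force: [0.5, -0.4, -1.0]
opening: 0.339
clock: 4.75
tool_pos: [0.554, -0.021, 0.2478]
eef_rot: [0.707, -0.017, 0.017, -0.707]
contact_force: [0.2, -0.6, -0.1]
opening: 0.337
[[ 0.9989 -0.0002  0.0477  0.554 ]
 [-0.0477 -0.0004  0.9989 -0.021 ]
 [-0.0001 -1.     -0.0004  0.2478]
 [ 0.      0.      0.      1.    ]] 4.75 29.653255347993035
```

View pics/w3.png

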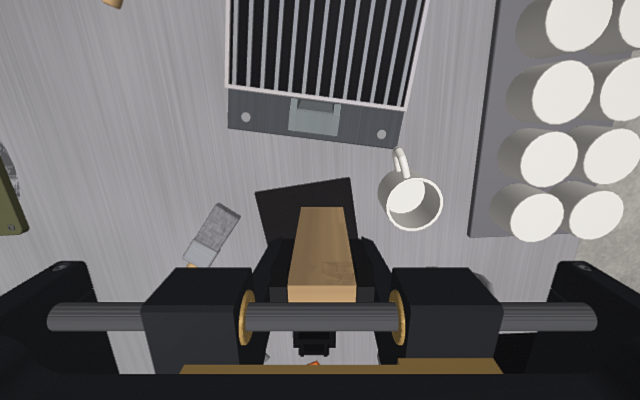

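```bash
python3 - <<'E'
from h import *
np.set_printoptions(precision=4,suppress=True)
z=dict(np.load('pics/w3.npz')); Twc=z['T']@z['tool_from_camera']; C=cloud(z,Twc)
cv2.imwrite('pics/w3c.png',cv2.resize(z['img'][75:155,220:410,::-1],None,fx=4,fy=4,interpolation=cv2.INTER_CUBIC))
for u in (305,315,325,335):
    print(u,[(v,*np.round(C[v,u]*1000,1)) for v in range(92,136,2)])
E
```

```text
305 [(92, np.float64(539.4), np.float64(74.6), np.float64(66.6)), (94, np.float64(539.3), np.float64(72.5), np.float64(67.1)), (96, np.float64(539.1), np.float64(70.5), np.float64(67.3)), (98, np.float64(536.6), np.float64(69.4), np.float64(23.1)), (100, np.float64(535.7), np.float64(67.3), np.float64(9.9)), (102, np.float64(536.3), np.float64(64.7), np.float64(23.2)), (104, np.float64(536.9), np.float64(62.3), np.float64(37.2)), (106, np.float64(537.5), np.float64(60.1), np.float64(50.2)), (108, np.float64(537.9), np.float64(58.0), np.float64(59.8)), (110, np.float64(538.1), np.float64(55.9), np.float64(66.2)), (112, np.float64(538.1), np.float64(53.8), np.float64(68.3)), (114, np.float64(538.0), np.float64(51.7), np.float64(68.6)), (116, np.float64(537.7), np.float64(49.5), np.float64(66.6)), (118, np.float64(537.6), np.float64(47.4), np.float64(67.4)), (120, np.float64(537.5), np.float64(45.3), np.float64(67.5)), (122, np.float64(537.4), np.float64(43.2), np.float64(68.8)), (124, np.float64(537.3), np.float64(41.0), np.float64(68.1)), (126, np.float64(537.1), np.float64(38.9), np.
[... 3653 characters left out ...]
np.float64(67.1)), (114, np.float64(571.1), np.float64(50.2), np.float64(68.3)), (116, np.float64(571.1), np.float64(48.0), np.float64(67.3)), (118, np.float64(571.0), np.float64(45.9), np.float64(67.6)), (120, np.float64(571.0), np.float64(43.6), np.float64(66.3)), (122, np.float64(570.9), np.float64(41.6), np.float64(67.7)), (124, np.float64(570.8), np.float64(39.4), np.float64(68.2)), (126, np.float64(570.7), np.float64(37.2), np.float64(68.2)), (128, np.float64(570.7), np.float64(35.0), np.float64(67.8)), (130, np.float64(570.6), np.float64(32.8), np.float64(67.9)), (132, np.float64(570.5), np.float64(30.6), np.float64(67.8)), (134, np.float64(570.5), np.float64(28.4), np.float64(67.4))]
```

View pics/w3c.png

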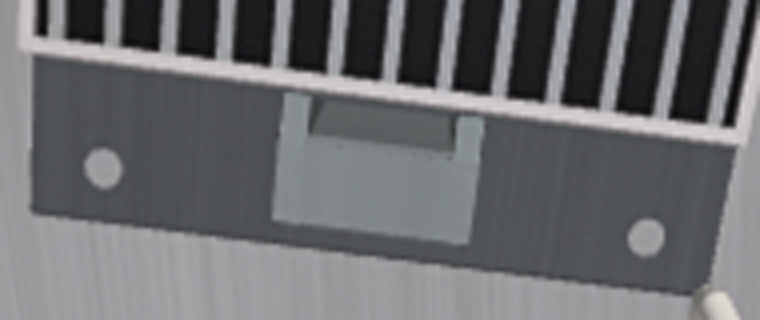

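```bash
cat > slot.py <<'E'
from h import *
def analyse(z):
    Twc=z['T']@z['tool_from_camera']; C=cloud(z,Twc)
    # tray near edge: per column last pixel row (from top) with z>.05 contiguous w/ tray, outside the block columns
    g=cv2.cvtColor(z['img'],cv2.COLOR_RGB2GRAY).astype(float)
    return Twc,C,g
def fit(P):
    # yaw & offset
    vx,vy,x0,y0=cv2.fitLine(P[:,:2].astype(np.float32),cv2.DIST_HUBER,0,.001,.001).ravel()
    if vx<0: vx,vy=-vx,-vy
    return np.degrees(np.arctan2(vy,vx)),np.array([x0,y0]),np.array([vx,vy])
E
python3 - <<'E'
from slot import *
np.set_printoptions(precision=4,suppress=True)
z=dict(np.load('pics/w3.npz')); Twc,C,g=analyse(z)
sat=z['img'].astype(int)
# tray rim edge: strongest negative gradient bright->dark going down around
pts=[]
for u in list(range(236,286))+list(range(345,398)):
    v0=87+(u-228)*21/179
    rows=np.arange(int(v0)-6,int(v0)+8); d=g[rows+1,u]-g[rows,u]; i=d.argmin()
    a,b,c=d[max(i-1,0)],d[i],d[min(i+1,len(d)-1)]; off=0.5*(a-c)/(a-2*b+c) if a-2*b+c else 0
    pts.append((u,rows[i]+.5+off))
P=onz(z,pts,.068,Twc); print('tray edge',fit(P))
# channel edge (top of sloped face)
pts=[]
for u in range(301,331):
    v0=109.2+(u-297.5)*3.5/36.2
    rows=np.arange(int(v0)-4,int(v0)+5); d=g[rows+1,u]-g[rows,u]; i=d.argmax(); pts.append((u,rows[i]+.5))
Q=onz(z,pts,.068,Twc); print('chan edge',fit(Q))
# front edge of block
pts=[]
for u in range(293,334):
    v0=75+218/4+(u-288)*6.2/49
    rows=np.arange(int(v0)-4,int(v0)+5); d=g[rows+1,u]-g[rows,u]; i=d.argmin(); pts.append((u,rows[i]+.5))
Q=onz(z,pts,.068,Twc); print('block front',fit(Q))
# plate edge z=.008
pts=[]
for u in range(232,395):
    v0=127.5+(u-228)*21/172
    rows=np.arange(int(v0)-5,int(v0)+6); d=g[rows+1,u]-g[rows,u]; i=d.argmax(); pts.append((u,rows[i]+.5))
Q=onz(z,pts,.008,Twc); print('plate edge',fit(Q))
k=np.array([(310,137),(455,151),(310,98),(457,117),(272,218),(468,243),(485,117),(283,92)])/4+[219.6,74.6]
print('crop pts',onz(z,k,.068,Twc))
E
```

```text
tray edge (np.float32(-9.756657), array([0.549 , 0.0669], dtype=float32), array([ 0.9855, -0.1695], dtype=float32))
chan edge (np.float32(-10.253617), array([0.5504, 0.0548], dtype=float32), array([ 0.984, -0.178], dtype=float32))
block front (np.float32(-9.689477), array([0.5471, 0.0308], dtype=float32), array([ 0.9857, -0.1683], dtype=float32))
plate edge (np.float32(-9.750756), array([0.5435, 0.0176], dtype=float32), array([ 0.9856, -0.1694], dtype=float32))
crop pts [[0.5296 0.0576 0.068 ]
 [0.5694 0.052  0.068 ]
 [0.5304 0.0677 0.068 ]
 [0.5702 0.0609 0.068 ]
 [0.5173 0.0364 0.068 ]
 [0.5722 0.0269 0.068 ]
 [0.5779 0.0605 0.068 ]
 [0.5231 0.0696 0.068 ]]
```

```bash
python3 - <<'E'
from h import *
np.set_printoptions(precision=4,suppress=True)
z=dict(np.load('pics/w3.npz')); D=cloud(z,z['tool_from_camera'])*1000
for v in range(200,306,6): print(v,D[v,312],D[v,325],D[v,340])
for v in (215,240,270): 
    row=D[v]; u=[u for u in range(270,370) if abs(row[u,2]-10)<6]; print(v,u[0],u[-1],row[u[0]],row[u[-1]])
cv2.imwrite('pics/w3d.png',cv2.resize(z['img'][190:310,260:380,::-1],None,fx=4,fy=4,interpolation=cv2.INTER_CUBIC))
E
```

```text
200 [-14.9013 241.5486 -49.7118] [  3.9656 241.4818 -49.6756] [ 25.8585 243.3208 -50.2847]
206 [-15.0025 241.7768 -59.0571] [  4.0068 241.4884 -58.9383] [ 26.0453 243.1775 -59.5366]
212 [-7.5414 34.1709 12.0773] [ 1.354  34.0501 12.1307] [11.7469 35.97   11.3936]
218 [-7.2347 24.5855 11.6008] [ 1.2488 24.5178 11.6351] [11.1372 25.9768 11.0405]
224 [-6.9795 16.5088 10.8781] [ 1.1489 15.5195 11.3171] [10.5682 16.6861 10.8137]
230 [-6.6926  7.6715 10.854 ] [ 1.0672  8.0266 10.6957] [10.0574  8.3289 10.5625]
236 [-6.5051  1.598   9.8731] [ 0.9797  0.2003 10.5617] [ 9.5423  0.0194 10.6565]
242 [-6.2913 -5.1062  9.4747] [ 0.9165 -5.7126  9.7925] [ 9.1361 -6.6816 10.2973]
248 [ -6.1048 -11.012    8.9414] [  0.8474 -11.9758   9.4684] [  8.7929 -12.4369   9.724 ]
254 [ -5.9036 -17.2326   8.8478] [  0.7838 -17.7517   9.1481] [  8.4696 -17.8494   9.2094]
260 [ -5.6723 -24.1639   9.4611] [  0.7293 -22.7869   8.647 ] [  8.1783 -22.764    8.6392]
266 [ -5.5248 -28.8449   9.0028] [  0.6727 -27.9039   8.422 ] [  7.7961 -28.8297   9.0041]
272 [ -5.4235 -32.2907   7.9513] [  0.6095 -33.4102   8.6853] [  7.5049 -33.6096   8.8204]
278 [ -5.233  -37.9667   8.5607] [  0.5625 -37.7049   8.3879] [  7.2701 -37.5883   8.314 ]
284 [ -5.1009 -42.0996   8.3549] [  0.5133 -42.0879   8.3516] [  7.0006 -41.9684   8.2721]
290 [ -5.111  -42.6198   5.6767] [  0.5239 -42.2959   5.4427] [  7.0221 -42.5324   5.6225]
296 [ -5.1328 -42.8528   2.76  ] [  0.5417 -42.0304   2.1337] [  7.176  -41.4042   1.6582]
302 [ -3.7983 -76.5651  26.5368] [  0.0618 -75.3664  25.5834] [  4.4988 -76.2932  26.327 ]
215 300 343 [-15.3426  28.5347  12.1193] [13.3022 28.9552 11.9724]
240 272 369 [-28.7071  -3.6901   9.9692] [25.1419 -5.8572 11.1079]
270 270 369 [-24.4511 -34.4668  10.3993] [ 21.2309 -31.309    8.4126]
```

View pics/w3d.png

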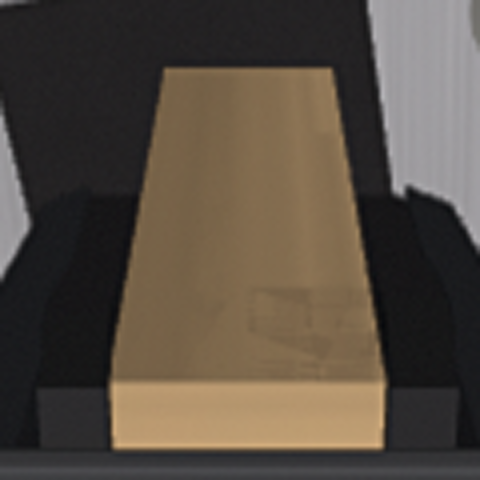

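```bash
python3 - <<'E'
from h import *
np.set_printoptions(precision=4,suppress=True)
st=r.get_state(); s=r.snapshot('side'); save(s,'s1.png'); np.savez('pics/s1.npz',T=tool(st),**s)
T=tool(st); P=project(s,[T[:3,3]+T[:3,:3]@np.array([0,y,z_])/1000 for y,z_ in ((-42,0),(45,10))],s['camera_from_world']); print(P)
C=cloud(s); Ct=(C-T[:3,3])@T[:3,:3]*1000
hsv=cv2.cvtColor(s['img'],cv2.COLOR_RGB2HSV)
m=(hsv[...,0]>8)&(hsv[...,0]<28)&(hsv[...,1]>60)&(np.linalg.norm(Ct,axis=2)<70)
Q=Ct[m]; print(len(Q)); 
f=Q[(Q[:,2]>4)&(abs(Q[:,0])<12)]; 
A=np.c_[f[:,:2],np.ones(len(f))]; w=np.ones(len(f),bool)
for _ in range(4):
    c,*_=np.linalg.lstsq(A[w],f[w,2],rcond=None); e=f[:,2]-A@c; w=abs(e)<1.5
print(c,w.sum(),np.std(e[w]), f[w].min(0),f[w].max(0))
u,v=P.mean(0).astype(int)
cv2.imwrite('pics/s1c.png',cv2.resize(s['img'][v-60:v+60,u-60:u+60,::-1],None,fx=5,fy=5,interpolation=cv2.INTER_CUBIC))
# same for stand view in top0, world
for n in('top0','side0'):
    t=dict(np.load('pics/%s.npz'%n)); C=cloud(t); hsv=cv2.cvtColor(t['img'],cv2.COLOR_RGB2HSV)
    m=(hsv[...,0]>8)&(hsv[...,0]<28)&(hsv[...,1]>60)&(abs(C[...,0]-.526)<.025)&(abs(C[...,1]+.31)<.04)&(C[...,2]>.045)&(C[...,2]<.092)
    f=C[m]*1000; f=f[abs(f[:,0]-526)<12]; A=np.c_[f[:,0],f[:,2],np.ones(len(f))]; w=np.ones(len(f),bool)
    for _ in range(5):
        c,*_=np.linalg.lstsq(A[w],f[w,1],rcond=None); e=f[:,1]-A@c; w=abs(e)<2
    print(n,len(f),w.sum(),c)
E
```

```text
[[297.3396 116.8552]
 [296.3462 152.931 ]]
466
[-0.0036  0.0358 10.1657] 232 0.7617110614317423 [-11.9859 -43.1748   7.219 ] [11.9233 44.3252 13.0795]
top0 69 68 [  -0.0665   -0.0445 -268.3522]
side0 96 70 [  -0.0212   -0.0563 -290.8401]
```

View pics/s1c.png

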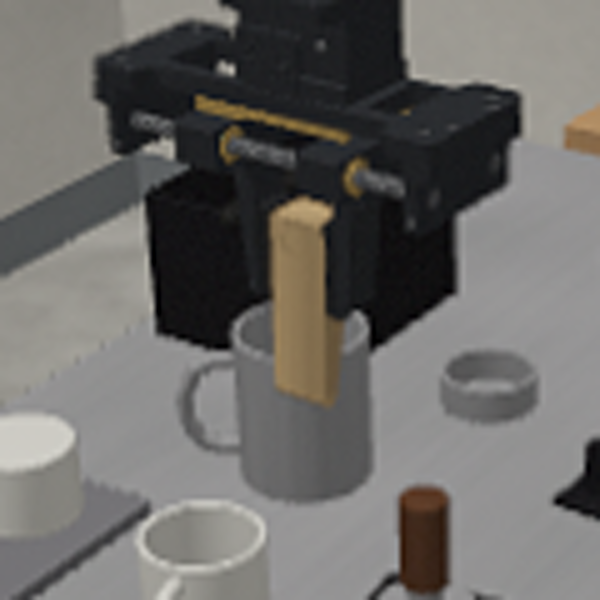

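```bash
python3 -m inch '[[0,0,0,0,0.1225,0],[-8,0,37,0,0,0],[-8,0,37,0,0,0],[0,25,0,-0.045,0,0],[0,0,0,0,0,0],[0,0,0,0,0,0],[0,0,0,0,0,0]]'
python3 - <<'E'
from h import *
np.set_printoptions(precision=4,suppress=True)
st=r.get_state(); s=r.snapshot('wrist'); save(s,'w4.png'); np.savez('pics/w4.npz',T=tool(st),**s)
T=tool(st);print(T,st['clock'])
print('tip',T[:3,3]+T[:3,:3]@np.array([-.001,.0475,.0083]))
E
```

```text
clock: 5.43
tool_pos: [0.5514, 0.0512, 0.223]
eef_rot: [0.721, -0.064, 0.061, -0.688]
contact_force: [-0.5, -1.1, -1.5]
opening: 0.339
[[ 0.9845 -0.0079  0.1751  0.5514]
 [-0.1753 -0.0457  0.9835  0.0512]
 [ 0.0003 -0.9989 -0.0463  0.223 ]
 [ 0.      0.      0.      1.    ]] 5.4333
tip [0.5515 0.0574 0.1752]
```

View pics/w4.png

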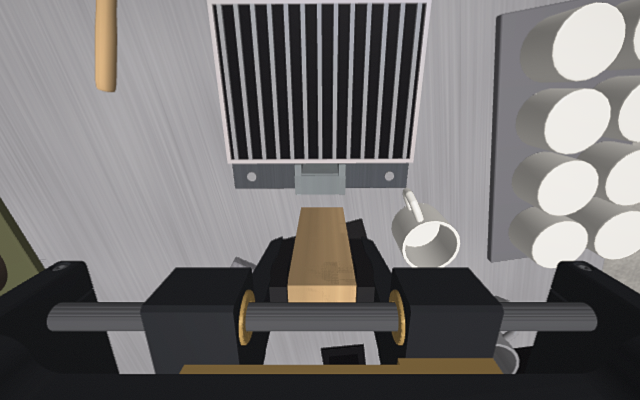

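```bash
python3 - <<'E'
from slot import *
np.set_printoptions(precision=4,suppress=True)
z=dict(np.load('pics/w4.npz')); Twc,C,g=analyse(z)
cv2.imwrite('pics/w4c.png',cv2.resize(z['img'][145:205,270:370,::-1],None,fx=7,fy=7,interpolation=cv2.INTER_CUBIC))
def edge(us,vline,sgn,h,w=5):
    pts=[]
    for u in us:
        v0=int(round(vline(u))); rows=np.arange(v0-w,v0+w); d=sgn*(g[rows+1,u]-g[rows,u]); i=d.argmax(); pts.append((u,rows[i]+.5))
    return onz(z,pts,h,Twc)
P=edge(list(range(240,290))+list(range(350,405)),lambda u:162,-1,.068); ft=fit(P); print('tray',ft)
for u in (312,320,330): print(u,[(v,*np.round(C[v,u]*1000,1).tolist()) for v in range(160,182,2)])
E
```

```text
tray (np.float32(-10.056392), array([0.5701, 0.0635], dtype=float32), array([ 0.9846, -0.1746], dtype=float32))
312 [(160, 543.5, 71.1, 68.6), (162, 543.1, 69.0, 68.5), (164, 540.6, 60.4, 42.0), (166, 540.7, 59.9, 49.4), (168, 540.6, 58.4, 52.7), (170, 540.7, 57.9, 59.5), (172, 540.6, 56.7, 63.6), (174, 540.4, 55.2, 66.3), (176, 540.2, 53.7, 68.8), (178, 539.7, 51.2, 67.9), (180, 539.3, 49.0, 68.3)]
320 [(160, 551.9, 69.3, 67.2), (162, 551.5, 67.3, 67.6), (164, 549.9, 59.0, 42.9), (166, 549.7, 57.9, 48.1), (168, 549.6, 57.0, 53.7), (170, 549.5, 56.4, 59.7), (172, 549.3, 55.3, 64.1), (174, 549.1, 53.8, 66.8), (176, 548.8, 52.1, 68.7), (178, 548.4, 49.7, 68.2), (180, 548.0, 47.8, 69.2)]
330 [(160, 562.5, 67.8, 68.9), (162, 562.1, 65.2, 66.8), (164, 561.4, 57.1, 43.7), (166, 561.1, 56.2, 49.4), (168, 560.8, 55.4, 55.1), (170, 560.5, 54.6, 60.5), (172, 560.2, 53.4, 64.0), (174, 559.9, 52.1, 67.3), (176, 559.5, 50.0, 67.9), (178, 559.2, 48.1, 69.1), (180, 558.8, 45.4, 67.8)]
```

View pics/w4c.png

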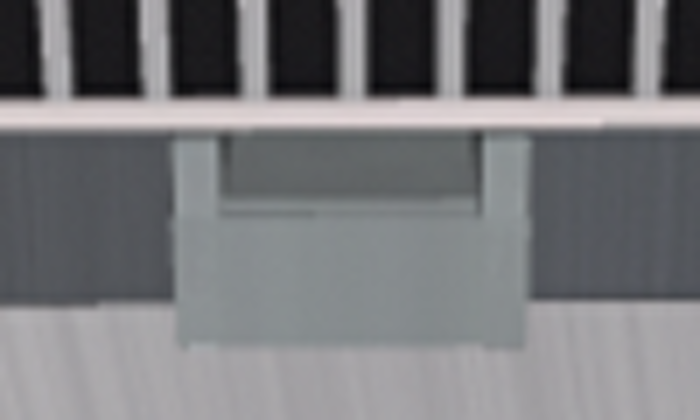

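```bash
python3 -m inch '[[-1.9,20,8.2,0,0,0],[0,25,0,0,0,0],[0,25,0,0,0,0],[0,12,0,0,0,0],[0,8,0,0,0,0],[0,0,0,0,0,0],[0,0,0,0,0,0],[0,0,0,0,0,0]]'
python3 - <<'E'
from h import *
np.set_printoptions(precision=4,suppress=True)
st=r.get_state(); s=r.snapshot('wrist'); save(s,'w5.png'); np.savez('pics/w5.npz',T=tool(st),**s)
T=tool(st);print(T,st['clock'])
print('tip',T[:3,3]+T[:3,:3]@np.array([-.001,.0475,.0083]))
cv2.imwrite('pics/w5c.png',cv2.resize(s['img'][170:310,240:400,::-1],None,fx=4,fy=4,interpolation=cv2.INTER_CUBIC))
C=cloud(s,wristT(st,s))
for u in (308,322,336): print(u,[(v,*np.round(C[v,u]*1000,1).tolist()) for v in range(200,226,2)])
E
```

```text
clock: 6.15
tool_pos: [0.551, 0.0581, 0.1336]
eef_rot: [0.72, -0.062, 0.061, -0.689]
contact_force: [-0.5, -0.4, -0.9]
opening: 0.339
[[ 0.985  -0.0053  0.1727  0.551 ]
 [-0.1728 -0.0439  0.984   0.0581]
 [ 0.0023 -0.999  -0.0441  0.1336]
 [ 0.      0.      0.      1.    ]] 6.15
tip [0.5512 0.0643 0.0858]
308 [(200, 538.6, 60.1, 49.2), (202, 538.5, 58.9, 51.0), (204, 538.6, 58.8, 55.2), (206, 538.7, 58.3, 58.5), (208, 542.4, 70.0, 91.6), (210, 542.6, 70.1, 95.4), (212, 542.6, 69.6, 97.8), (214, 542.7, 69.4, 100.8), (216, 542.9, 69.6, 104.6), (218, 542.9, 69.1, 106.6), (220, 543.0, 69.2, 109.9), (222, 543.4, 70.1, 114.8), (224, 543.5, 70.0, 117.5)]
322 [(200, 550.4, 57.4, 47.6), (202, 550.3, 57.1, 51.5), (204, 550.3, 57.0, 55.7), (206, 550.1, 56.0, 57.9), (208, 552.1, 68.0, 90.8), (210, 552.1, 68.1, 94.8), (212, 552.2, 68.5, 99.1), (214, 552.1, 68.3, 101.9), (216, 552.1, 68.4, 105.4), (218, 552.1, 68.1, 107.8), (220, 552.1, 68.1, 111.0), (222, 552.1, 68.4, 114.6), (224, 552.0, 68.1, 116.8)]
336 [(200, 562.4, 55.8, 48.9), (202, 562.1, 54.8, 51.1), (204, 561.9, 55.1, 56.1), (206, 564.9, 145.2, 275.9), (208, 561.9, 66.5, 91.3), (210, 561.8, 66.9, 95.7), (212, 561.6, 66.4, 98.0), (214, 561.4, 66.7, 102.0), (216, 561.3, 67.1, 106.1), (218, 561.1, 66.6, 108.1), (220, 561.0, 66.8, 111.4), (222, 560.8, 66.2, 113.2), (224, 560.6, 66.1, 115.9)]
```

View pics/w5c.png

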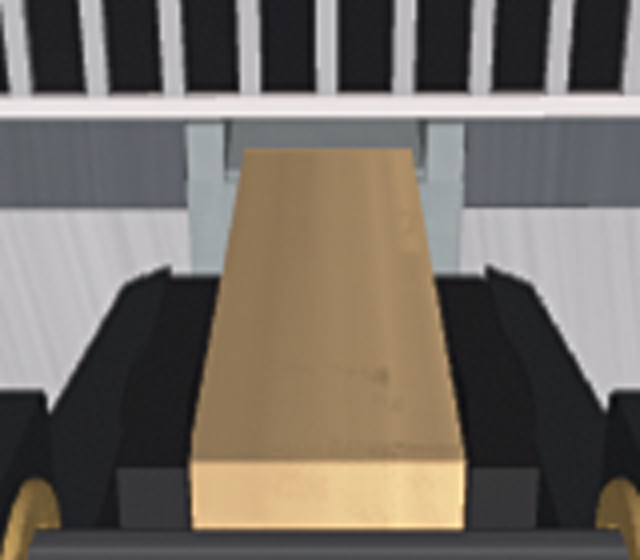

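```bash
python3 -m inch '[[0,0,-2.6,0,0,0],[0,5,0.2,0,0,0],[0,5,0.2,0,0,0],[0,4,0.2,0,0,0],[0,0,0,0,0,0],[0,0,0,0,0,0],[0,0,0,0,0,0]]'
python3 - <<'E'
from slot import *
np.set_printoptions(precision=4,suppress=True)
st=r.get_state(); s=r.snapshot('wrist'); save(s,'w6.png')
T=tool(st);print(T[:3,3],st['clock'],st['contact_force'])
print('tip',T[:3,3]+T[:3,:3]@np.array([-.001,.0475,.0083]))
cv2.imwrite('pics/w6c.png',cv2.resize(s['img'][180:310,240:400,::-1],None,fx=4,fy=4,interpolation=cv2.INTER_CUBIC))
Tw=wristT(st,s);C=cloud(s,Tw)
for u in (308,322,336): print(u,[(v,*np.round(C[v,u]*1000,1).tolist()) for v in range(200,230,3)])
E
```

```text
clock: 6.78
tool_pos: [0.5495, 0.056, 0.1184]
eef_rot: [0.72, -0.062, 0.059, -0.688]
contact_force: [1.3, 1.0, -1.1]
opening: 0.339
[0.5495 0.056  0.1184] 6.7833 [ 1.2614  1.0163 -1.1201]
tip [0.5495 0.0622 0.0706]
308 [(200, 540.9, 70.5, 67.6), (203, 537.8, 59.8, 46.0), (206, 538.0, 59.6, 52.0), (209, 540.8, 67.7, 77.8), (212, 541.0, 67.7, 83.1), (215, 541.3, 67.8, 88.4), (218, 541.6, 67.9, 93.5), (221, 541.7, 67.5, 97.2), (224, 541.9, 67.6, 101.7), (227, 542.1, 67.7, 106.1)]
322 [(200, 551.1, 69.1, 68.4), (203, 549.1, 57.9, 46.2), (206, 549.0, 57.2, 50.7), (209, 550.5, 66.2, 78.1), (212, 550.5, 66.0, 82.9), (215, 550.5, 65.9, 87.8), (218, 550.5, 66.2, 93.1), (221, 550.5, 65.9, 97.0), (224, 550.5, 65.9, 101.3), (227, 550.5, 66.3, 106.2)]
336 [(200, 561.1, 66.9, 67.3), (203, 560.4, 55.7, 45.6), (206, 560.1, 55.6, 51.6), (209, 560.2, 64.3, 77.8), (212, 560.0, 64.7, 83.7), (215, 559.8, 64.8, 88.8), (218, 559.6, 64.9, 93.8), (221, 559.3, 64.4, 97.0), (224, 559.1, 64.0, 100.6), (227, 558.9, 64.8, 106.3)]
```

View pics/w6c.png

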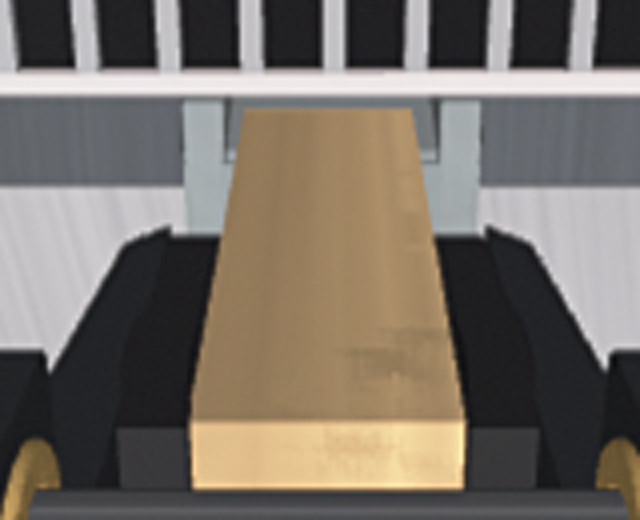

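```bash
python3 -m inch '[[0.7,0,-0.4,0,0,0],[0,3,0.1,0,0,0],[0,3,0.1,0,0,0],[0,3,0.1,0,0,0],[0,3,0.2,0,0,0],[0,0,0,0,0,0],[0,0,0,0,0,0]]'
python3 - <<'E'
from slot import *
np.set_printoptions(precision=4,suppress=True)
st=r.get_state(); s=r.snapshot('wrist'); save(s,'w7.png')
T=tool(st);print(T[:3,3],st['clock'],st['contact_force'])
print('tip',T[:3,3]+T[:3,:3]@np.array([-.001,.0475,.0083]))
cv2.imwrite('pics/w7c.png',cv2.resize(s['img'][180:310,240:400,::-1],None,fx=4,fy=4,interpolation=cv2.INTER_CUBIC))
Tw=wristT(st,s);C=cloud(s,Tw)
for u in (322,): print(u,[(v,*np.round(C[v,u]*1000,1).tolist()) for v in range(200,240,3)])
E
```

```text
clock: 7.42
tool_pos: [0.5499, 0.0553, 0.1062]
eef_rot: [0.72, -0.062, 0.059, -0.688]
contact_force: [0.3, 0.2, -0.2]
opening: 0.339
[0.5499 0.0553 0.1062] 7.4167 [ 0.3226  0.2138 -0.169 ]
tip [0.5499 0.0615 0.0584]
322 [(200, 552.3, 73.1, 68.4), (203, 551.9, 70.8, 68.1), (206, 551.5, 68.6, 68.0), (209, 551.0, 65.7, 66.4), (212, 551.0, 65.6, 71.6), (215, 550.8, 64.9, 74.8), (218, 551.0, 65.7, 81.3), (221, 550.9, 65.4, 85.4), (224, 550.9, 65.2, 89.2), (227, 550.9, 65.5, 93.9), (230, 550.9, 65.5, 97.9), (233, 550.9, 65.3, 101.4), (236, 550.9, 65.1, 104.6), (239, 550.9, 65.4, 108.5)]
```

View pics/w7c.png

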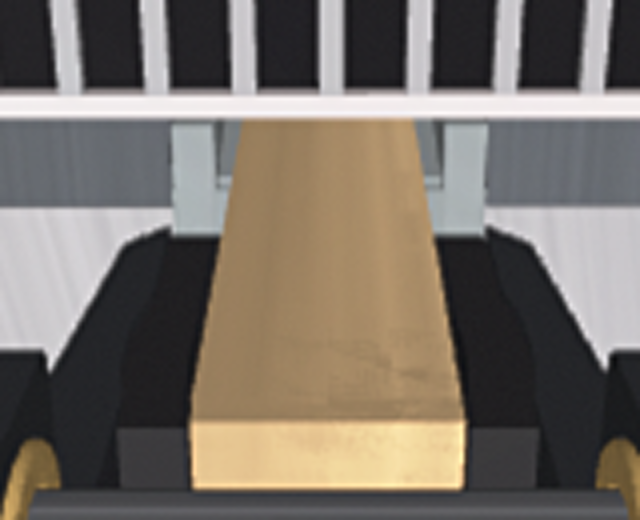

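```bash
python3 -m inch '[[0,2.5,0.1,0,0,0],[0,2.5,0.1,0,0,0],[0,2,0.1,0,0,0],[0,0,0,0,0,0],[0,0,0,0,0,0]]'; python3 -m inch '[[0,2,0.1,0,0,0],[0,0,0,0,0,0],[0,0,0,0,0,0]]'; python3 -m inch '[[0,2,0.1,0,0,0],[0,0,0,0,0,0],[0,0,0,0,0,0]]'
```

```text
clock: 7.88
tool_pos: [0.5499, 0.0552, 0.0994]
eef_rot: [0.72, -0.062, 0.059, -0.688]
contact_force: [-0.4, 0.4, -0.4]
opening: 0.337
clock: 8.13
tool_pos: [0.5501, 0.0554, 0.0975]
eef_rot: [0.72, -0.062, 0.06, -0.688]
contact_force: [0.9, 1.0, -0.5]
opening: 0.335
clock: 8.38
tool_pos: [0.5502, 0.0556, 0.0955]
eef_rot: [0.72, -0.062, 0.06, -0.689]
contact_force: [-0.0, 1.2, -1.1]
opening: 0.339
```

```bash
python3 -m inch '[[0,2,0.1,0,0,0],[0,0,0,0,0,0],[0,0,0,0,0,0]]'; python3 -m inch '[[0,2,0.1,0,0,0],[0,0,0,0,0,0],[0,0,0,0,0,0]]'
python3 - <<'E'
from slot import *
np.set_printoptions(precision=4,suppress=True)
st=r.get_state(); s=r.snapshot('wrist'); save(s,'w8.png'); Tw=wristT(st,s);C=cloud(s,Tw);print(tool(st)[:3,3])
for u in (322,): print(u,[(v,*np.round(C[v,u]*1000,1).tolist()) for v in range(210,260,4)])
E
```

```text
clock: 8.63
tool_pos: [0.5504, 0.0559, 0.0935]
eef_rot: [0.72, -0.062, 0.06, -0.689]
contact_force: [1.7, 3.1, -2.6]
opening: 0.335
clock: 8.88
tool_pos: [0.5506, 0.0561, 0.0916]
eef_rot: [0.72, -0.062, 0.06, -0.689]
contact_force: [0.9, 3.3, -0.2]
opening: 0.338
[0.5506 0.0561 0.0916]
322 [(210, 552.8, 72.9, 68.6), (214, 552.2, 69.6, 67.3), (218, 551.8, 67.0, 67.9), (222, 551.6, 66.1, 71.7), (226, 551.7, 66.7, 78.6), (230, 551.6, 66.0, 82.6), (234, 551.6, 66.2, 88.0), (238, 551.7, 66.4, 93.2), (242, 551.6, 65.9, 96.8), (246, 551.6, 66.4, 102.0), (250, 551.5, 65.9, 105.1), (254, 551.6, 66.3, 109.6), (258, 551.5, 65.5, 112.1)]
```

View pics/w8.png

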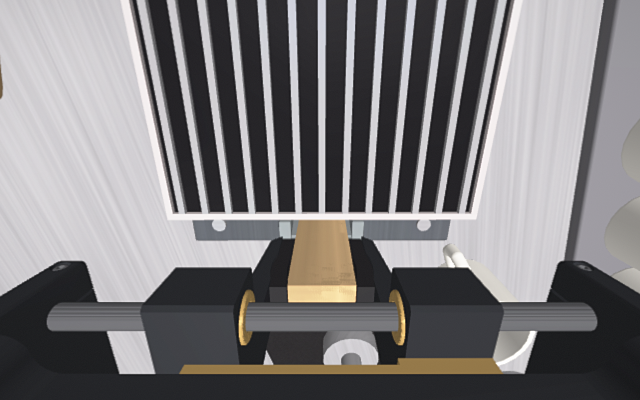

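```bash
python3 -m inch '[[0,0,0,0,0,0],[0,0,0,0,0,0],[0,0,0,0,0,0],[0,0,0,0,0,0],[0,0,0,0,0,0],[0,0,0,0,0,0],[0,0,0,0,0,0]]' 60
python3 - <<'E'
from slot import *
np.set_printoptions(precision=4,suppress=True)
st=r.get_state(); s=r.snapshot('wrist'); save(s,'w9.png'); Tw=wristT(st,s);C=cloud(s,Tw);print(tool(st)[:3,3])
for u in (312,322,): print(u,[(v,*np.round(C[v,u]*1000,1).tolist()) for v in range(210,300,5)])
E
```

```text
clock: 9.52
tool_pos: [0.55, 0.0551, 0.0915]
eef_rot: [0.72, -0.062, 0.06, -0.688]
contact_force: [0.6, 0.2, -0.4]
opening: 0.68
[0.55   0.0551 0.0915]
312 [(210, 545.6, 71.8, 65.7), (215, 545.3, 69.5, 68.4), (220, 545.1, 67.9, 72.5), (225, 545.3, 67.9, 79.5), (230, 545.6, 68.0, 86.4), (235, 545.6, 67.4, 91.4), (240, 545.7, 66.9, 96.3), (245, 545.9, 67.1, 102.1), (250, 546.2, 67.4, 107.7), (255, 546.3, 67.4, 112.4), (260, 546.4, 66.9, 116.1), (265, 546.6, 67.3, 120.9), (270, 546.6, 67.0, 124.4), (275, 546.8, 67.2, 128.5), (280, 546.9, 66.9, 131.7), (285, 546.8, 66.0, 133.9), (290, 546.3, 63.4, 133.9), (295, 545.6, 59.7, 132.6)]
322 [(210, 552.2, 71.7, 68.1), (215, 551.6, 68.2, 68.0), (220, 551.2, 65.8, 70.2), (225, 551.3, 66.5, 78.9), (230, 551.2, 66.3, 85.0), (235, 551.4, 67.1, 92.6), (240, 551.2, 66.3, 96.9), (245, 551.2, 66.3, 102.2), (250, 551.3, 66.6, 107.7), (255, 551.3, 66.9, 113.0), (260, 551.2, 66.2, 116.4), (265, 551.1, 65.9, 120.1), (270, 551.1, 66.0, 124.1), (275, 551.1, 65.7, 127.6), (280, 551.2, 66.4, 132.0), (285, 550.9, 64.8, 133.3), (290, 550.5, 62.2, 133.3), (295, 550.1, 59.9, 133.7)]
```

View pics/w9.png

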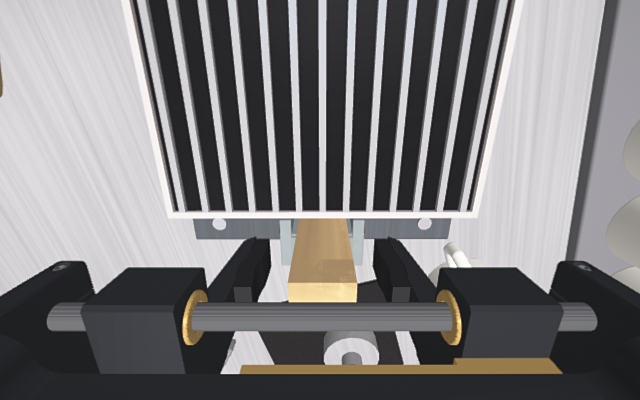

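```bash
python3 -m inch '[[0,-10,0,0,0,0],[0,-30,0,0,0,0],[0,-40,0,0,0,0],[0,-40,0,0,0,0],[0,-30,0,0.045,0,0],[5,0,-25,0,0,0],[6,0,-34,0,0,0],[6,0,-34,0,0,0],[6,0,-34,0,0,0],[6,0,-34,0,0,0],[0,0,0,0,0,0],[0,0,0,0,0,0]]' && python3 - <<'E'
from slot import *
np.set_printoptions(precision=4,suppress=True)
st=r.get_state(); s=r.snapshot('wrist'); save(s,'w10.png'); np.savez('pics/w10.npz',T=tool(st),**s); Tw=wristT(st,s);C=cloud(s,Tw);print(tool(st),st['clock'])
hsv=cv2.cvtColor(s['img'],cv2.COLOR_RGB2HSV)
m=((C[...,2]>.090)&(C[...,2]<.104)&(np.linalg.norm(C[...,:2]-[.551,-.1086],axis=2)<.03)).astype(np.uint8)*255
c=max(cv2.findContours(m,0,2)[0],key=cv2.contourArea); (cc,rad)=cv2.minEnclosingCircle(c); print(cc,rad,onz(s,[cc,(cc[0]+rad,cc[1])],.098,Tw), C[int(cc[1]),int(cc[0])])
m=((C[...,2]>.023)&(C[...,2]<.034)&(np.linalg.norm(C[...,:2]-[.551,-.1086],axis=2)<.05)).astype(np.uint8)*255
c=max(cv2.findContours(m,0,2)[0],key=cv2.contourArea); el=cv2.fitEllipse(cv2.convexHull(c)); print(el,onz(s,[el[0]],.028,Tw))
E
```

```text
clock: 10.57
tool_pos: [0.5517, -0.1045, 0.2418]
eef_rot: [0.705, -0.063, 0.063, -0.704]
contact_force: [-0.0, 1.0, -1.1]
opening: 0.684
[[ 0.9842 -0.0001  0.1769  0.5517]
 [-0.1769 -0.0012  0.9842 -0.1045]
 [ 0.0001 -1.     -0.0012  0.2418]
 [ 0.      0.      0.      1.    ]] 10.5667
(321.6485290527344, 188.43069458007812) 12.874669075012207 [[ 0.5501 -0.108   0.098 ]
 [ 0.5637 -0.1104  0.098 ]] [ 0.5494 -0.1077  0.097 ]
((321.81317138671875, 173.38104248046875), (41.270477294921875, 42.27030563354492), 90.22161102294922) [[ 0.5503 -0.1082  0.028 ]]
```

View pics/w10.png

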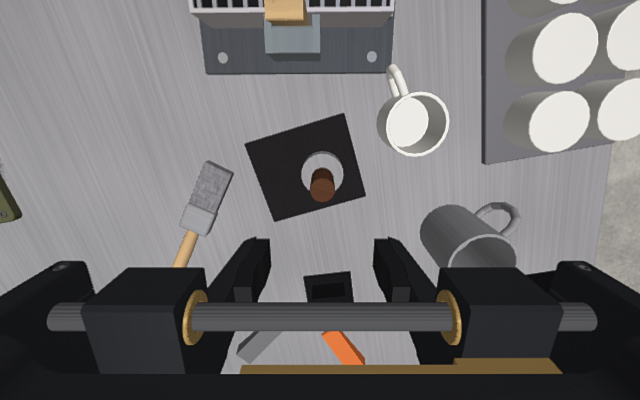

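```bash
python3 -m inch '[[-0.8,20,-3.8,0,0,0],[0,35,0,0,0,0],[0,35,0,0,0,0],[0,35,0,0,0,0],[0,30,0,0,0,0],[0,20,0,0,0,0],[0,12,0,0,0,0],[0,0,0,0,0,0],[0,0,0,0,0,0]]' && python3 -m inch '[[0,0,0,0,0,0],[0,0,0,0,0,0],[0,0,0,0,0,0],[0,0,0,0,0,0],[0,0,0,0,0,0],[0,0,0,0,0,0]]' 20 55 && python3 - <<'E'
from slot import *
np.set_printoptions(precision=4,suppress=True)
st=r.get_state(); s=r.snapshot('wrist'); save(s,'w11.png'); print(tool(st),st['clock'],st['contact_force'])
E
```

```text
clock: 11.37
tool_pos: [0.5512, -0.1038, 0.0548]
eef_rot: [-0.704, 0.06, -0.06, 0.705]
contact_force: [0.4, -1.0, 0.9]
opening: 0.678
clock: 11.87
tool_pos: [0.5515, -0.1054, 0.055]
eef_rot: [-0.704, 0.06, -0.062, 0.704]
contact_force: [1.5, -0.5, 2.0]
opening: 0.308
[[ 0.9851  0.0019  0.1719  0.5515]
 [-0.1719 -0.0001  0.9851 -0.1054]
 [ 0.0018 -1.      0.0002  0.055 ]
 [ 0.      0.      0.      1.    ]] 11.8667 [ 1.5061 -0.4649  1.9673]
```

View pics/w11.png

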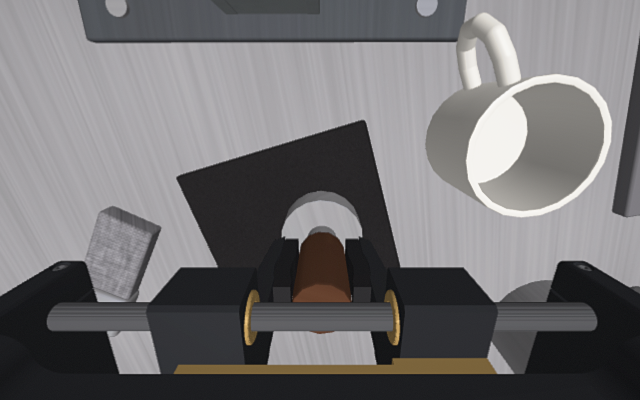

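```bash
python3 -m inch '[[0,-10,0,0,0,0],[0,-30,0,0,0,0],[0,-40,0,0,0,0],[0,-40,0,0,0,0],[0,-40,0,0,0,0],[0,-30,0,0,0,0],[0,0,0,0,0,0]]' && python3 -m inch '[[-3.5,0,20,0,0,0],[-5,0,28,0,0,0],[-5,0,28,0,0,0],[-5,0,28,0,0,0],[-5,0,28,0,0,0],[-5,0,28.5,0,0,0],[0,20,0,0,0,0],[0,15,0,0,0,0],[0,0,0,0,0,0],[0,0,0,0,0,0]]' && python3 - <<'E'
from slot import *
np.set_printoptions(precision=4,suppress=True)
st=r.get_state(); s=r.snapshot('wrist'); save(s,'w12.png'); print(tool(st),st['clock'],st['contact_force'],st['opening'])
s=r.snapshot('side'); save(s,'s12.png'); cv2.imwrite('pics/s12c.png',cv2.resize(s['img'][90:290,180:380,::-1],None,fx=3,fy=3,interpolation=cv2.INTER_CUBIC))
E
```

```text
clock: 12.5
tool_pos: [0.5537, -0.105, 0.2507]
eef_rot: [-0.704, 0.057, -0.065, 0.704]
contact_force: [1.4, 0.6, -3.2]
opening: 0.307
clock: 13.33
tool_pos: [0.5485, 0.0571, 0.2079]
eef_rot: [0.705, -0.062, 0.059, -0.704]
contact_force: [0.3, 0.2, -3.8]
opening: 0.304
[[ 0.9852 -0.0047  0.1715  0.5485]
 [-0.1715 -0.0014  0.9852  0.0571]
 [-0.0044 -1.     -0.0022  0.2079]
 [ 0.      0.      0.      1.    ]] 13.3333 [ 0.3288  0.1562 -3.7716] 0.3041473774889687
```

View pics/w12.png

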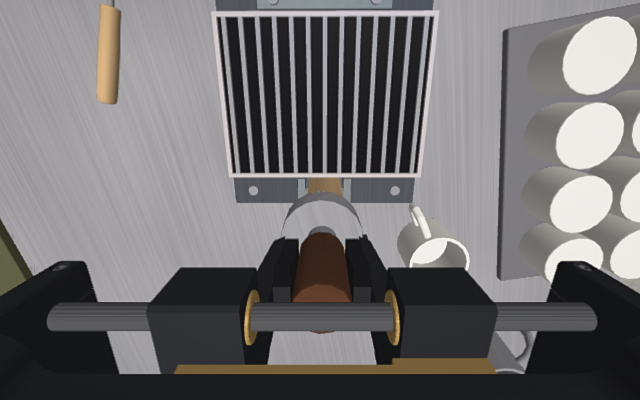

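View pics/s12c.png

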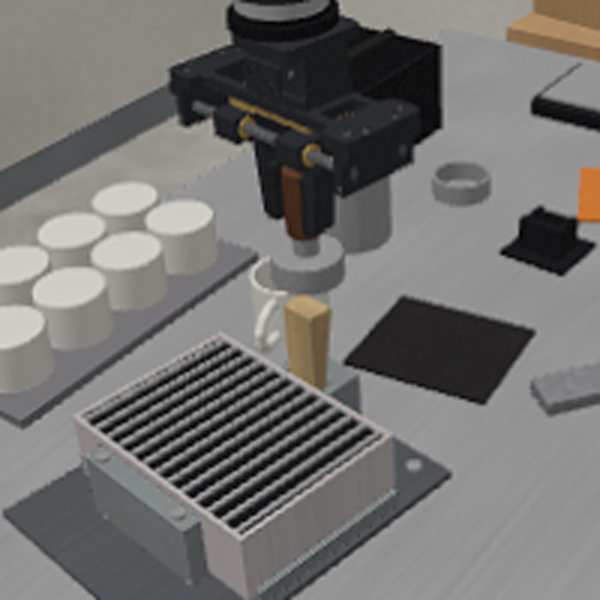

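```bash
python3 -m inch '[[0,8,0,0,0,0],[0,6,0,0,0,0],[0,3,0,0,0,0],[0,2,0,0,0,0],[0,0,0,0,0,0]]' ; python3 -m inch '[[0,1,0,0,0,0],[0,1,0,0,0,0],[0,1,0,0,0,0],[0,1,0,0,0,0]]';python3 -m inch '[[0,1,0,0,0,0],[0,0.5,0,0,0,0]]'
```

```text
clock: 13.85
tool_pos: [0.5499, 0.0576, 0.1899]
eef_rot: [0.705, -0.061, 0.061, -0.704]
contact_force: [0.8, -0.5, -3.2]
opening: 0.302
clock: 14.18
tool_pos: [0.5503, 0.0578, 0.1864]
eef_rot: [-0.704, 0.061, -0.061, 0.704]
contact_force: [0.5, -0.2, -3.4]
opening: 0.306
clock: 14.35
tool_pos: [0.5502, 0.0577, 0.1848]
eef_rot: [0.705, -0.061, 0.061, -0.704]
contact_force: [-0.0, -0.0, -3.5]
opening: 0.303
```

```bash
python3 -m inch '[[0,1,0,0,0,0],[0,1,0,0,0,0]]'; python3 -m inch '[[0,1,0,0,0,0],[0,1,0,0,0,0]]';python3 -m inch '[[0,1,0,0,0,0],[0,1,0,0,0,0]]'
```

```text
clock: 14.52
tool_pos: [0.5503, 0.0578, 0.1829]
eef_rot: [0.704, -0.061, 0.061, -0.704]
contact_force: [-0.4, -0.2, -3.2]
opening: 0.306
clock: 14.68
tool_pos: [0.5506, 0.0579, 0.1816]
eef_rot: [-0.704, 0.06, -0.061, 0.704]
contact_force: [-1.3, -1.0, 5.3]
opening: 0.306
clock: 14.85
tool_pos: [0.5509, 0.058, 0.1795]
eef_rot: [-0.704, 0.06, -0.062, 0.705]
contact_force: [-0.2, 0.2, 4.7]
opening: 0.307
```

```bash
for i in 1; do python3 -m inch '[[0,1,0,0,0,0],[0,1,0,0,0,0],[0,1,0,0,0,0]]'; done; python3 -m inch '[[0,1,0,0,0,0],[0,1,0,0,0,0]]';python3 -m inch '[[0,1,0,0,0,0],[0,1,0,0,0,0]]'
```

```text
clock: 15.1
tool_pos: [0.5512, 0.0584, 0.1765]
eef_rot: [-0.704, 0.06, -0.062, 0.705]
contact_force: [0.5, -0.1, 6.5]
opening: 0.303
clock: 15.27
tool_pos: [0.5513, 0.0586, 0.1745]
eef_rot: [-0.704, 0.06, -0.062, 0.705]
contact_force: [0.1, 1.6, 6.0]
opening: 0.301
clock: 15.43
tool_pos: [0.5514, 0.0588, 0.1726]
eef_rot: [-0.704, 0.06, -0.062, 0.705]
contact_force: [-0.3, 1.1, 5.9]
opening: 0.301
```

```bash
python3 -m inch '[[0,1,0,0,0,0],[0,1,0,0,0,0]]'; python3 -m inch '[[0,1,0,0,0,0],[0,1,0,0,0,0]]';python3 -m inch '[[0,1,0,0,0,0],[0,1,0,0,0,0]]'
```

```text
clock: 15.6
tool_pos: [0.5516, 0.0591, 0.1707]
eef_rot: [-0.704, 0.06, -0.062, 0.705]
contact_force: [-0.7, 1.3, 7.2]
opening: 0.305
clock: 15.77
tool_pos: [0.5517, 0.0593, 0.1688]
eef_rot: [-0.704, 0.059, -0.062, 0.705]
contact_force: [0.5, 1.7, 7.7]
opening: 0.305
clock: 15.93
tool_pos: [0.552, 0.0596, 0.1677]
eef_rot: [-0.703, 0.059, -0.062, 0.706]
contact_force: [-3.7, 1.8, 22.6]
opening: 0.306
```

```bash
python3 -m inch '[[0,1,0,0,0,0],[0,1,0,0,0,0]]'; python3 -m inch '[[0,1,0,0,0,0],[0,1,0,0,0,0]]'
```

```text
clock: 16.1
tool_pos: [0.5523, 0.0597, 0.1675]
eef_rot: [-0.704, 0.059, -0.063, 0.705]
contact_force: [-7.1, 0.1, 36.1]
opening: 0.308
clock: 16.27
tool_pos: [0.5525, 0.0598, 0.1672]
eef_rot: [-0.704, 0.058, -0.063, 0.705]
contact_force: [-8.9, -0.8, 52.2]
opening: 0.306
```

The tray reached the stop and the tamper's force rose to about 55 N, closer to the 60 N limit than I meant. I'll back off straight away.

```bash
python3 -m inch '[[0,-4,0,0,0,0],[0,-4,0,0,0,0],[0,-8,0,0,0,0],[0,0,0,0,0,0],[0,0,0,0,0,0]]'; python3 - <<'E'
from slot import *
np.set_printoptions(precision=4,suppress=True)
st=r.get_state(); s=r.snapshot('wrist'); save(s,'w13.png'); print(tool(st),st['clock'],st['contact_force'],st['opening'])
s=r.snapshot('side'); save(s,'s13.png'); cv2.imwrite('pics/s13c.png',cv2.resize(s['img'][90:290,180:380,::-1],None,fx=3,fy=3,interpolation=cv2.INTER_CUBIC))
E
```

```text
clock: 16.68
tool_pos: [0.5502, 0.0576, 0.1775]
eef_rot: [0.704, -0.061, 0.061, -0.704]
contact_force: [-0.6, -0.4, -4.1]
opening: 0.308
[[ 0.9851 -0.0004  0.1719  0.5502]
 [-0.1719 -0.      0.9851  0.0576]
 [-0.0003 -1.     -0.0001  0.1775]
 [ 0.      0.      0.      1.    ]] 16.6833 [-0.5811 -0.4291 -4.1335] 0.30750752119754204
```

View pics/w13.png

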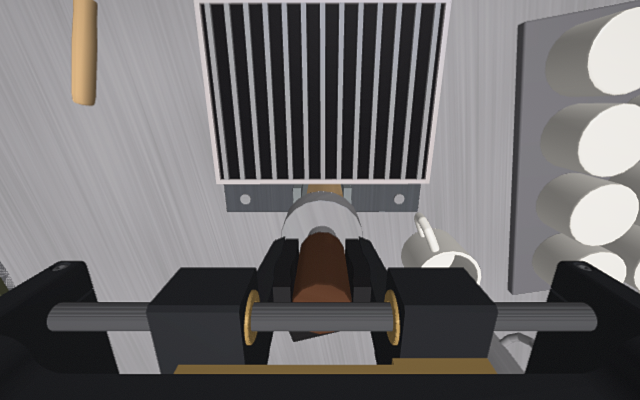

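View pics/s13c.png

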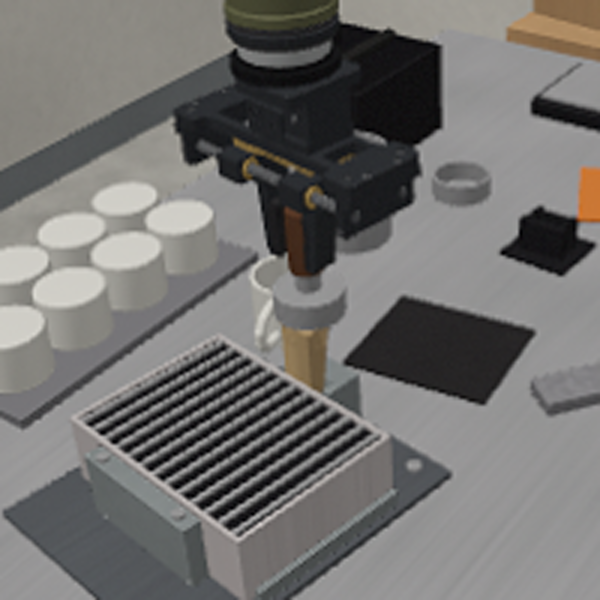

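The tray now stands against the stop. One light check tap will show whether the wedge still sits where I left it.

```bash
python3 -m inch '[[0,3,0,0,0,0],[0,3,0,0,0,0],[0,1,0,0,0,0],[0,1,0,0,0,0],[0,0,0,0,0,0]]'; python3 -m inch '[[0,1,0,0,0,0],[0,0.5,0,0,0,0]]'; python3 -m inch '[[0,0.5,0,0,0,0],[0,0.5,0,0,0,0]]'
```

```text
clock: 17.2
tool_pos: [0.55, 0.0577, 0.1695]
eef_rot: [0.705, -0.061, 0.061, -0.704]
contact_force: [-1.1, -0.1, -3.8]
opening: 0.301
clock: 17.37
tool_pos: [0.5502, 0.0578, 0.1683]
eef_rot: [0.704, -0.061, 0.061, -0.704]
contact_force: [0.3, -1.0, -3.8]
opening: 0.302
clock: 17.53
tool_pos: [0.5503, 0.0578, 0.1675]
eef_rot: [0.705, -0.061, 0.061, -0.704]
contact_force: [-1.0, -0.5, 2.8]
opening: 0.306
```

```bash
python3 -m inch '[[0,0.7,0,0,0,0],[0,0,0,0,0,0]]'; python3 -m inch '[[0,0.7,0,0,0,0],[0,0,0,0,0,0]]'
```

```text
clock: 17.7
tool_pos: [0.5503, 0.0578, 0.1675]
eef_rot: [0.705, -0.061, 0.061, -0.704]
contact_force: [-2.3, 0.2, 4.2]
opening: 0.305
clock: 17.87
tool_pos: [0.5504, 0.0578, 0.1675]
eef_rot: [0.705, -0.06, 0.061, -0.704]
contact_force: [-3.8, -0.5, 9.8]
opening: 0.303
```

```bash
python3 -m inch '[[0,0.7,0,0,0,0],[0,0.7,0,0,0,0],[0,0,0,0,0,0]]'; python3 -m inch '[[0,-3,0,0,0,0],[0,-8,0,0,0,0],[0,-20,0,0,0,0],[0,-30,0,0,0,0],[0,-22,0,0,0,0],[0,0,0,0,0,0]]' && python3 -m inch '[[3.5,0,-20,0,0,0],[5,0,-28,0,0,0],[5,0,-28,0,0,0],[5,0,-28,0,0,0],[5,0,-28,0,0,0],[5,0,-28.5,0,0,0],[0,0,0,0,0,0],[0,0,0,0,0,0]]'
python3 - <<'E'
from slot import *
np.set_printoptions(precision=4,suppress=True)
st=r.get_state(); s=r.snapshot('wrist'); save(s,'w14.png'); np.savez('pics/w14.npz',T=tool(st),**s); print(tool(st),st['clock'],st['contact_force'],st['opening'])
E
```

```text
clock: 18.12
tool_pos: [0.5505, 0.0578, 0.1674]
eef_rot: [0.705, -0.06, 0.062, -0.704]
contact_force: [-5.7, -0.9, 21.0]
opening: 0.307
clock: 18.62
tool_pos: [0.553, 0.0588, 0.2518]
eef_rot: [-0.703, 0.058, -0.064, 0.705]
contact_force: [0.4, 0.8, -3.4]
opening: 0.307
clock: 19.28
tool_pos: [0.5498, -0.108, 0.2461]
eef_rot: [0.705, -0.063, 0.062, -0.704]
contact_force: [-0.5, 0.6, -3.4]
opening: 0.304
[[ 0.9843 -0.0023  0.1765  0.5498]
 [-0.1765 -0.0009  0.9843 -0.108 ]
 [-0.0022 -1.     -0.0013  0.2461]
 [ 0.      0.      0.      1.    ]] 19.2833 [-0.4868  0.6135 -3.3728] 0.304194892415246
```

View pics/w14.png

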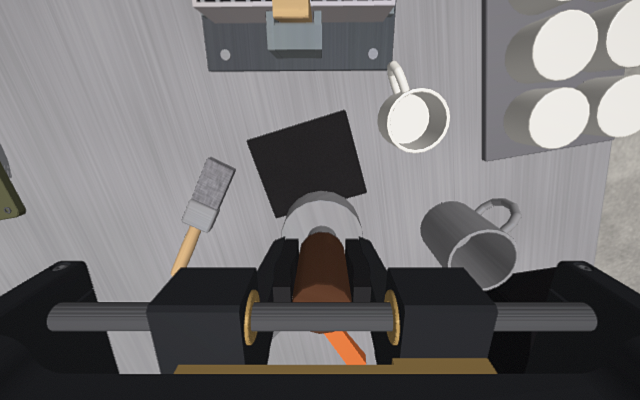

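```bash
python3 -m inch '[[-3,20,1,0,0,0],[0,35,0,0,0,0],[0,35,0,0,0,0],[0,35,0,0,0,0],[0,30,0,0,0,0],[0,18,0,0,0,0],[0,9,0,0,0,0],[0,3,0,0,0,0],[0,0,0,0,0,0],[0,0,0,0,0,0]]'; python3 -m inch '[[0,1,0,0,0,0],[0,1,0,0,0,0],[0,1,0,0,0,0],[0,0,0,0,0,0]]'
```

```text
clock: 20.17
tool_pos: [0.549, -0.1032, 0.0636]
eef_rot: [-0.704, 0.06, -0.061, 0.705]
contact_force: [-0.3, -0.3, -3.3]
opening: 0.305
clock: 20.5
tool_pos: [0.5482, -0.1039, 0.06]
eef_rot: [0.705, -0.061, 0.061, -0.704]
contact_force: [-0.4, -0.5, -3.2]
opening: 0.304
```

```bash
python3 -m inch '[[0,1,0,0,0,0],[0,1,0,0,0,0],[0,1,0,0,0,0],[0,1,0,0,0,0],[0,0,0,0,0,0]]'; python3 -m inch '[[0,0.5,0,0,0,0],[0,0.5,0,0,0,0],[0,0,0,0,0,0]]'
```

```text
clock: 20.92
tool_pos: [0.5478, -0.1037, 0.0553]
eef_rot: [0.704, -0.061, 0.061, -0.704]
contact_force: [-0.8, -0.2, -2.5]
opening: 0.308
clock: 21.17
tool_pos: [0.548, -0.1038, 0.0549]
eef_rot: [0.705, -0.061, 0.061, -0.704]
contact_force: [-1.4, 0.3, 0.4]
opening: 0.302
```

Contact with the mat. I'll release and lift.

```bash
python3 -m inch '[[0,0,0,0,0,0],[0,0,0,0,0,0],[0,0,0,0,0,0],[0,0,0,0,0,0],[0,0,0,0,0,0],[0,0,0,0,0,0]]' 60; python3 -m inch '[[0,-10,0,0,0,0],[0,-30,0,0,0,0],[0,-40,0,0,0,0],[0,-40,0,0,0,0],[0,-40,0,0,0,0],[0,-40,0,0,0,0],[0,0,0,0,0,0],[0,0,0,0,0,0],[0,0,0,0,0,0]]'
python3 - <<'E'
from slot import *
np.set_printoptions(precision=4,suppress=True)
st=r.get_state(); s=r.snapshot('wrist'); save(s,'w15.png'); print(st['clock'],st['contact_force'])
s2=r.snapshot('side'); save(s2,'s15.png'); t=r.snapshot('top');save(t,'t15.png')
Tw=wristT(st,s);C=cloud(s,Tw)
def ctr(lo,hi,c0,rad,z):
    m=((C[...,2]>lo)&(C[...,2]<hi)&(np.linalg.norm(C[...,:2]-c0,axis=2)<rad)).astype(np.uint8)*255
    c=max(cv2.findContours(m,0,2)[0],key=cv2.contourArea); el=cv2.fitEllipse(cv2.convexHull(c)); return onz(s,[el[0]],z,Tw)[0],el[1]
print('top',ctr(.09,.104,[.549,-.107],.03,.098),'disc',ctr(.023,.034,[.549,-.107],.05,.028))
cv2.imwrite('pics/s15c.png',cv2.resize(s2['img'][130:290,180:400,::-1],None,fx=3,fy=3,interpolation=cv2.INTER_CUBIC))
C=cloud(s2);hsv=cv2.cvtColor(s2['img'],cv2.COLOR_RGB2HSV)
m=(hsv[...,0]>8)&(hsv[...,0]<28)&(hsv[...,1]>60)&(np.linalg.norm(C[...,:2]-[.55,.06],axis=2)<.03)
Q=C[m]; print('wedge z',np.percentile(Q[:,2],[2,50,98]))
f=Q[(Q[:,2]>.075)&(Q[:,2]<.11)]*1000; 
A=np.c_[f[:,0],f[:,2],np.ones(len(f))];w=np.ones(len(f),bool)
for _ in range(4):
    c,*_=np.linalg.lstsq(A[w],f[w,1],rcond=None); w=abs(f[:,1]-A@c)<2
print('flat face',c,w.sum())
E
```

```text
clock: 21.67
tool_pos: [0.548, -0.1037, 0.0546]
eef_rot: [0.704, -0.061, 0.061, -0.704]
contact_force: [-0.0, 0.4, 0.2]
opening: 0.68
clock: 22.42
tool_pos: [0.5473, -0.104, 0.2547]
eef_rot: [0.705, -0.061, 0.061, -0.704]
contact_force: [-0.4, 0.2, -0.1]
opening: 0.685
22.4167 [-0.395   0.2326 -0.1332]
top (array([ 0.5464, -0.1064,  0.098 ]), (24.35538673400879, 24.64019775390625)) disc (array([ 0.5463, -0.1066,  0.028 ]), (40.38473129272461, 40.864280700683594))
wedge z [0.0686 0.1017 0.1214]
flat face [ 0.0697 -0.0177 29.8691] 65
```

View pics/w15.png

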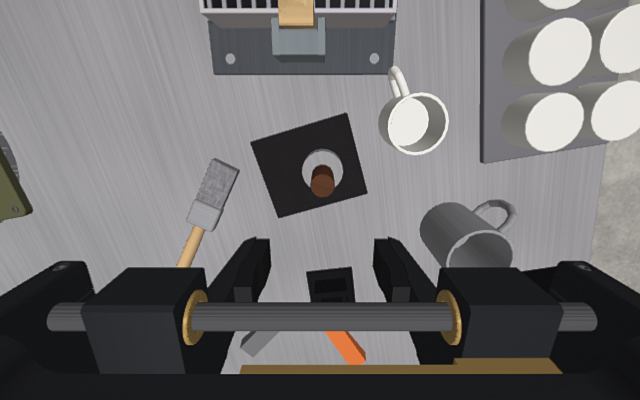

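View pics/s15c.png

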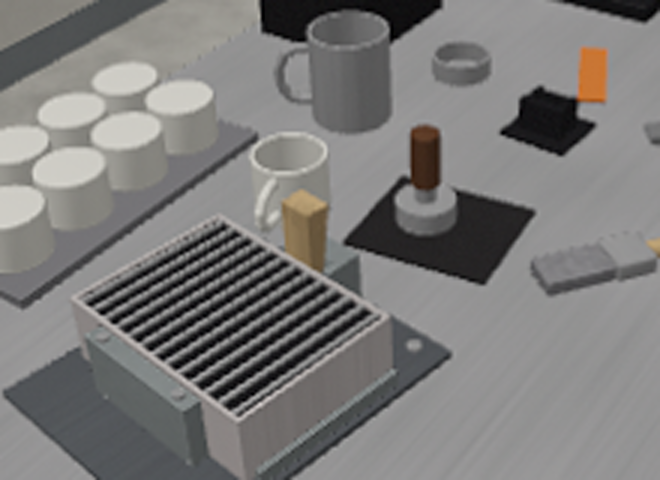

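View pics/t15.png

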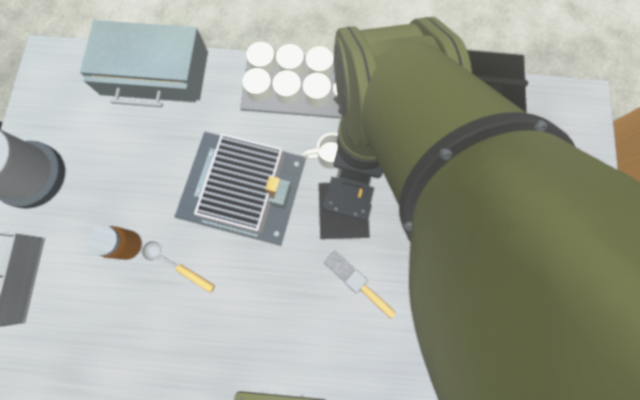

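```bash
python3 -c "
from plant import r
print(r.finish_job())"
```

```text
the job is handed in; nothing more can be done
None
```

I wedged the drip tray tight against its end stop, stood the tamper back upright on its mat, and handed the job in at about 22.5 s. No verdict was reported.

- **Wedge:** I took the wooden wedge from its stand and corrected its slight lean of about 0.045 rad. I lowered it into the slot and let go with the tip about 24 mm below the mouth.
- **Seating:** I pushed it down with the tamper in slow 1 mm steps at about 12 mm/s, one steady push rather than separate taps. It slid about 15 mm at roughly 10 N until the tray met the stop. A light check push of about 24 N afterwards found the wedge at the same height, with no further movement.
- **Last checks:**
  - The wedge stands upright, with its head about 120 mm above the table.
  - The tray looks tight against the stop, but I could not measure that clamping force.
  - The tamper's grip and disc centres line up within 0.3 mm, and it stands about 4 mm from where it started.
  - The objects in view look undisturbed.
- **Closer than intended:** two steps queued after the tray met the stop took the tamper's force to about 55–56 N, close to the 60 N limit, so that press was harder than the gentle tapping you asked for. I backed off at once. That figure comes from readings at the end of each move, so a brief higher peak between them can't be ruled out.

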